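# Right the sample bottles and lock the lane gate with its flange nut

### The job

Stand every tipped sample bottle upright in the lane among its neighbours, then swing the blue gate fully shut so that its fork straddles the stud. Then put the red flange nut on the stud, back it off (anticlockwise) until its thread drops in, and run it down clockwise until its flange sits flat on the gate. Leave the other things on the bench undisturbed.

Things in the scene. Friction and masses are not known exactly. Their poses are not given: they have to be found in the camera images.
- rack: Fixed bottle lane: a shallow grey-floored tray with white lips, inside 140 mm (its x, across the lane) by 480 mm (its y, along the lane). Origin: centre of the lane, at bench level; x points away from the robot, y to its left, z up. Lane floor is 4 mm above the origin, lips 12 mm high. The gate and the stud stand beyond its right (-y) end.
- tipped1: Square white sample bottle with blue cap, about 0.16 kg, lying on a side across the lane (cap towards or away from the robot) unless already stood up; may be absent. Body 46 x 46 mm and 72 mm tall, screw cap 32 mm across up to 100 mm. Origin: centre of its foot; z runs from foot to cap, x and y are normal to its flat sides. It may stand anywhere on the lane floor.
- tipped2: Square white sample bottle with blue cap, about 0.16 kg, lying on a side across the lane (cap towards or away from the robot) unless already stood up; may be absent. Body 46 x 46 mm and 72 mm tall, screw cap 32 mm across up to 100 mm. Origin: centre of its foot; z runs from foot to cap, x and y are normal to its flat sides. It may stand anywhere on the lane floor.
- tipped3: Square white sample bottle with blue cap, about 0.16 kg, lying on a side across the lane (cap towards or away from the robot) unless already stood up; may be absent. Body 46 x 46 mm and 72 mm tall, screw cap 32 mm across up to 100 mm. Origin: centre of its foot; z runs from foot to cap, x and y are normal to its flat sides. It may stand anywhere on the lane floor.
- tipped4: Square white sample bottle with blue cap, about 0.16 kg, lying on a side across the lane (cap towards or away from the robot) unless already stood up; may be absent. Body 46 x 46 mm and 72 mm tall, screw cap 32 mm across up to 100 mm. Origin: centre of its foot; z runs from foot to cap, x and y are normal to its flat sides. It may stand anywhere on the lane floor.
- standing: Square sample bottle with green cap, same size as the tipped ones, already upright in the lane; it must stay standing in the lane. Origin: centre of its foot, z to the cap.
- gate (a joint): Angle of the blue gate, rad: 0 fully shut (the arm points to the rack's -x, towards the robot, and its fork straddles the stud), positive open, swung to the right (to -y), at most 1.3. It stays where it is left; friction 0.12 N m. The arm is a flat bar, underside 20 mm and top face 32 mm above the bench; fork 72 mm wide, 140 mm from the hinge.
- gate_post (a point): Grip post of the gate: upright orange post, 20 mm diameter, 50 mm tall from the gate's top face (32 to 82 mm above the bench), 70 mm from the hinge. This point is at its top.
- gate_hinge (a point): Point on the gate's vertical hinge axis, 20 mm above the bench, at the far right corner of the lane.
- stud_axis (a point): Bench-level point on the axis of the fixed upright steel stud: 30 mm diameter right-hand coarse two-start thread, lead 24 mm per turn. Its flat crown has two gaps 180 degrees apart where the nut's lugs drop in; a brass guard beside each gap stops a nut turned clockwise on the crown, so turn anticlockwise (from above), up to 150 degrees, until it drops. The gaps' angle varies and is not given.
- stud_tip (a point): Tip of the stud, 85 mm above the bench (crown 73 mm, guards 77 mm). Height of the nut's underside above the bench: lugs on the crown about 54 mm, on a guard 58 mm, dropped into a gap about 43 mm, flange on the shut gate 32 mm. After the drop about half a turn clockwise runs it down; it is loose on the thread and sinks by its own weight as it is turned.
- nut: Red flange nut, flange down on the bench in front of the lane, about 0.16 kg. Hex 50 mm across flats (58 over corners), from 6 to 36 mm above the underside; flange 64 to 74 mm across, 6 mm thick; bore 33.6 mm with two steel lugs inside on the nut's y axis, 22 mm above the underside. Origin: centre of its underside; z up the bore; x normal to a pair of flats.
- beaker: Glass beaker, 60 mm across, 75 mm tall: a bystander. Origin at the centre of its underside.
- flask: Green conical flask, 68 mm across, 100 mm tall: a bystander. Origin at the centre of its underside.
- reagent: Amber jar, 60 mm across, 90 mm tall: a bystander. Origin at the centre of its underside.
- wash: White wash bottle with red cap, 64 mm across, 130 mm tall: a bystander. Origin at the centre of its underside.
- bulb: Terracotta pipette bulb, 64 mm across, 85 mm tall: a bystander. Origin at the centre of its underside.
- spatula: Spatula, 170 mm long, lying in front of the lane: a bystander. Origin at its middle.
Things that resemble listed ones, but are neither listed nor needed, are in the scene too. What is shaped like the tipped3 but yellow is not meant.

How it is judged:
By the outcome, as a careful person would: the job done as asked, in the order asked, and still so for the second after the job is handed in, with the robot touching nothing.
Of tipped1, tipped2, tipped3, tipped4 only 2 to 3 are there at a start; the rules pass over those that are not, and their reading is None.
At some moment in a run one of nut, tipped1, tipped2, tipped3, tipped4 may be knocked a few centimetres aside while the robot is not near it.
Once in a run the grip may slacken for a moment while it holds something.
It also fails if it takes over 210 s, if anything falls off the work surface, if the arm or the gripper's body presses on something with over 40 N, if the wrist force passes 120 N, or if a joint passes its speed limit or range.

### The arm

A 7-joint arm with a two-finger parallel gripper is mounted at the origin on the work surface. World frame = base frame: x ahead of the robot, y to its left, z up, the work surface at z = 0. Lengths are in m, angles in rad, forces in N, time in s.
With the tool pointing down it reaches from about 0.4 to 0.9 m from the base axis. Payload 5.6 kg.
Tool frame: the origin (TCP) lies at the very end of the fingers, on their centre line; the grasp point (between the pads) lies behind it (grip_point_offset is the z of the grasp point in the tool frame, in m); z points along the fingers, y is the direction in which the jaws open and shut (so a half turn about z gives the same grasp; the last joint's range is limited). The gripper opens to 92 mm and grips with 3 to 60 N. Pads are 20 mm wide; open, the fingers measure 128 mm over their backs; the gripper's body (75 mm by 189 mm) begins 69 mm behind the grasp point.
Start: joints at [1.291, 0.468, -0.012, 1.603, 0.006, 1.071, -0.056], TCP at [0.152, -0.632, 0.193] pointing down, gripper open.
Joint ranges: [-2.53, 2.53], [-0.31, 2.02], [-1.57, 1.55], [0.28, 2.44], [-1.29, 4.43], [0.15, 1.84], [-2.92, 2.92]. Speed limits (rad/s): [2.57, 2.57, 3.14, 3.14, 3.14, 3.14, 3.14].

### API

Orientations are given as a unit quaternion [w, x, y, z].
In Python, from bench import state, read_camera, calibration, job_done, grip_point_offset gives the robot as it stands.
- The arm moves only by the shell command python3 -m jog 'ROWS' [FORCE]. ROWS is JSON, a list that holds one entry, the list of rows, each a list of 5 numbers: the opening, from 0 (shut) to 1 (fully open), then the shift along the world's x, y, z in cm, then the turn about the world's z in degrees. In form: [[[gripper, x, y, z, yaw], ...]]. A call has 1 to 5 rows; each row is the pose to reach, as a shift and turn from the pose commanded when the call began; what a row does not reach only later rows make up. A row lasts 1/8 s, in which the tool goes at most 62.5 mm and 10.7 degrees, less where a joint would pass 70% of its speed; a pose out of reach is approached as far as the arm can. A call with a gripper value outside its range is refused whole. The fingers move at their own pace and stop on an object; FORCE is the grip in N (left out, the last holds). Time passes only in rows, so rows that repeat a pose let the fingers close. It gives the time, the measured TCP pose, the force and the opening at its end, in the units of the state.
- state(): the state, without advancing time (a new reading comes with each control period).
- read_camera(name): name is "side" or "top"; returns the picture (384x512x3 uint8, red, green, blue); there is no depth.
- calibration(name): a dict with "vertical_fov" (degrees; the focal length in pixels is half the picture's height over the tangent of half this angle, whatever the lens; pixels are square), "cx", "cy" (the principal point, pixels), "k1" (the pictures are not rectified: a ray, as slopes to the right and down, at radius r is drawn at 1 + k1 r^2 times it, then the intrinsics apply), "world_to_cam" (4x4, takes a point from world to camera coordinates). Camera axes: x right, y up, looking along -z (the intrinsics and any distortion apply to the point x, -y, -z); pixel columns grow to the right and rows downward; lengths in m; the calibration is good to about 2 mm. A picture is of the moment at which its call begins. calibration takes no time and is no camera call.
- job_done(): hands the job in, once; it reports no verdict.
The state is a dict: "time_s": time; "joint_positions": joint angles; "joint_vel": joint speeds; "effort": joint torques, N m; "eef_pos": TCP position; "tool_rot": TCP orientation; "ft_force": force on the tool from outside, world axes, zero at the start; "torque": the same for the moment, N m; "width": finger opening in m.
Only numpy, scipy, OpenCV 4.12 (cv2) and the standard library are available. Lean on these libraries where they do the work, as an engineer would, in place of code of your own. Each camera call takes 0.05 s, during which the arm holds its last target. There are 200 camera calls.

## Working session

There is one attempt and no reset: what is moved stays moved. The work goes in short steps, Python scripts to look and compute and a shell command to move; the robot and the scene stay as the last step left them, time stands still between calls to the robot, and variables do not carry over. Pictures are saved under pics/ and viewed, about 12 in all and at most 16, crops included, and the job is handed in when it is done.

```bash
mkdir -p pics; ls
cat > h.py <<'E'
import numpy as np, cv2
from bench import state, read_camera, calibration, job_done, grip_point_offset
def K(n):
    c=calibration(n); f=192/np.tan(np.radians(c["vertical_fov"])/2); return c,f
def proj(n,P):
    c,f=K(n); W=np.array(c["world_to_cam"]); p=W[:3,:3]@np.array(P,float)+W[:3,3]
    s=np.array([p[0],-p[1]])/-p[2]; s=s*(1+c["k1"]*(s@s)); return s*f+[c["cx"],c["cy"]]
def ray(n,uv):
    c,f=K(n); d=(np.array(uv,float)-[c["cx"],c["cy"]])/f; s=d.copy()
    for _ in range(20): s=d/(1+c["k1"]*(s@s))
    W=np.array(c["world_to_cam"]); R=W[:3,:3]; return -R.T@W[:3,3], R.T@np.array([s[0],-s[1],-1])
def onz(n,uv,z):
    o,d=ray(n,uv); return o+d*(z-o[2])/d[2]
def snap(n,name,crop=None,scale=1.5):
    im=read_camera(n); cv2.imwrite(f"pics/{name}_raw.png",im[:,:,::-1])
    v=im if crop is None else im[crop[1]:crop[3],crop[0]:crop[2]]
    cv2.imwrite(f"pics/{name}.png",cv2.resize(v[:,:,::-1],None,fx=scale,fy=scale,interpolation=cv2.INTER_CUBIC)); return im
def st():
    s=state(); print(s["time_s"],np.round(s["eef_pos"],4),np.round(s["tool_rot"],3),np.round(s["ft_force"],1),round(s["width"],4))
E
python3 - <<'E'
from h import *
st(); print(grip_point_offset); 
for n in("top","side"):
    snap(n,n+"0"); c=calibration(n); W=np.array(c["world_to_cam"]); print(n,{k:v for k,v in c.items() if k!="world_to_cam"},-W[:3,:3].T@W[:3,3]); print(np.round(W,2))
E
```

```text
pics
0.0 [ 0.1523 -0.6313  0.1922] [-0.001  0.993  0.118 -0.   ] [ 0.5 -0.1  0.2] 0.0919
-0.0187
top {'vertical_fov': 55.62339447521431, 'cx': 254.3252743398504, 'cy': 187.8030832920834, 'k1': 0.02910117116784857} [0.40298053 0.00678019 1.18985307]
[[ 0.01 -1.   -0.01  0.01]
 [ 0.99  0.01  0.15 -0.58]
 [-0.15 -0.01  0.99 -1.12]
 [ 0.    0.    0.    1.  ]]
side {'vertical_fov': 43.02370436658026, 'cx': 255.24419739139344, 'cy': 190.16487566352671, 'k1': -0.05074924152750435} [ 0.44659216 -1.03633588  1.21529525]
[[ 0.99 -0.14 -0.01 -0.57]
 [ 0.11  0.72  0.68 -0.13]
 [-0.09 -0.68  0.73 -1.55]
 [ 0.    0.    0.    1.  ]]
```

View pics/top0.png

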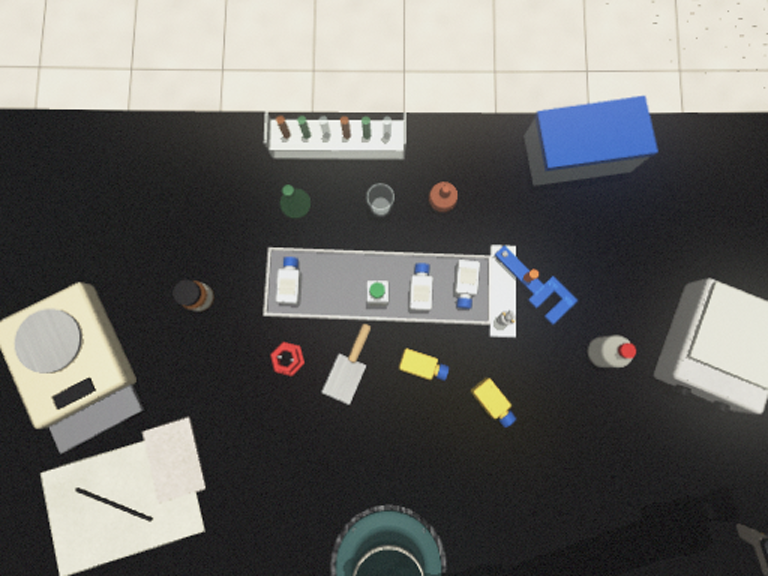

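View pics/side0.png

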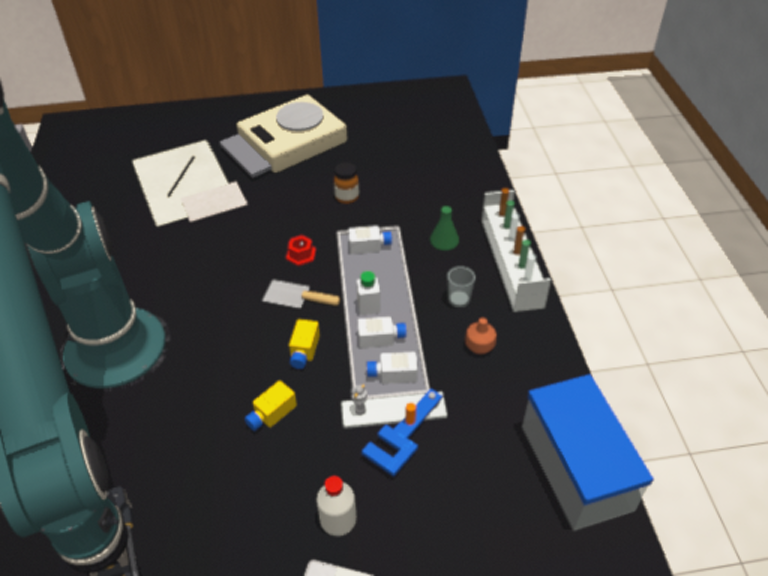

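Top view (768x576 scale): three tipped bottles at columns 288 and 421 (cap away) and 466 (cap to the robot). The green-capped one stands at (377,291), the nut is at (288,359), the stud at (506,318), and the gate is open with its post at (533,274). Yellow bottles are decoys. Next I measure with masks.

```bash
cat >> h.py <<'E'
def mask(im,kind):
    h=cv2.cvtColor(im,cv2.COLOR_RGB2HSV); H,S,V=[h[:,:,i].astype(int) for i in range(3)]
    m={"blue":(H>100)&(H<125)&(S>150)&(V>50),"green":(H>50)&(H<80)&(S>120)&(V>60),"red":((H<4)|(H>174))&(S>170)&(V>90),
       "orange":(H>5)&(H<16)&(S>180)&(V>140),"white":(S<45)&(V>165)}[kind]
    return m.astype(np.uint8)
def blobs(im,kind,amin=12,box=None):
    m=mask(im,kind)
    if box: k=np.zeros_like(m); k[box[1]:box[3],box[0]:box[2]]=1; m=m*k
    n,l,s,c=cv2.connectedComponentsWithStats(m)
    return [(s[i,4],c[i].round(1),cv2.minAreaRect(np.argwhere(l==i)[:,::-1].astype(np.float32))) for i in range(1,n) if s[i,4]>=amin]
E
python3 - <<'E'
from h import *
r=lambda x:np.round(np.array(x)*1000,1)
zs={"blue":.027,"green":.104,"red":.036,"orange":.082,"white":.05}
for n,box in(("top",(160,100,400,270)),("side",(180,130,350,330))):
    im=cv2.imread(f"pics/{n}0_raw.png")[:,:,::-1]
    for k in zs:
        for a,c,rc in blobs(im,k,12,box): print(n,k,a,c,"z%.3f"%zs[k],r(onz(n,c,zs[k]))[:2],"rect",np.round(rc[0],1),np.round(rc[1],1),round(rc[2],0))
E
python3 - <<'E'
import cv2
im=cv2.imread('pics/top0_raw.png')[155:235,170:390]
cv2.imwrite('pics/topz.png',cv2.resize(im,None,fx=3.6,fy=3.6,interpolation=cv2.INTER_NEAREST))
E
```

```text
top blue 347 [380.2 104.4] z0.027 [ 861.1 -399.7] rect [381.  105.5] [11. 36.] 90.0
top blue 159 [342.  175.8] z0.027 [ 619.4 -267.3] rect [341.5 175. ] [23.3  7.8] 45.0
top blue 41 [193.  174.2] z0.027 [621.5 215.8] rect [193. 174.] [4. 8.] 90.0
top blue 24 [280.9 178.4] z0.027 [609.6 -69.7] rect [281.  178.5] [3. 6.] 90.0
top blue 445 [367.6 197.9] z0.027 [ 547.9 -346.8] rect [365.8 196.7] [30.4 22.6] 45.0
top blue 41 [295.  247.8] z0.027 [ 388.1 -113.3] rect [295. 248.] [5.1 7.6] 18.0
top red 18 [185.8 243.1] z0.036 [400.1 229.4] rect [184.9 242.9] [10.   3.7] 50.0
top white 390 [227.7 102.2] z0.050 [858.  105.5] rect [226. 102.] [ 4. 84.] 90.0
top white 21 [253.7 138.7] z0.050 [735.1  19.3] rect [253.5 138.5] [ 3. 11.] 90.0
top white 1457 [294.2 195.4] z0.050 [ 551.3 -110. ] rect [259.5 193.5] [ 61. 167.] 90.0
top white 21 [341.3 165.7] z0.050 [ 647.8 -260.5] rect [340.5 166.5] [5. 5.] -0.0
top white 334 [311.5 184.8] z0.050 [ 585.5 -164.9] rect [311.5 185.5] [14.2 25. ] 5.0
top white 343 [191.  189.7] z0.050 [567.3 216.4] rect [190.5 189. ] [24. 15.] 90.0
top white 330 [280.5 19
[... 1375 characters left out ...]
.1] [ 51.8 135.5] 17.0
side white 209 [231.7 212.2] z0.050 [499.9 -39.2] rect [231.  207.7] [106.1   5. ] 82.0
side white 93 [245.1 191.7] z0.050 [552.7  41.6] rect [244.8 190.6] [10.3 14.9] 85.0
side white 310 [190.8 195.5] z0.050 [376.   51.9] rect [191.6 195.8] [24.9 14.1] 11.0
side white 300 [250.4 217.1] z0.050 [555.3 -67.9] rect [251. 217.] [12. 26.] 90.0
side white 335 [264.7 240.7] z0.050 [ 585.1 -165.3] rect [264.  240.5] [13. 26.] 90.0
side white 78 [292.4 273.1] z0.050 [ 644.8 -290.2] rect [290.7 272.2] [10.8 11.2] 79.0
side white 37 [230.8 326.6] z0.050 [ 454.6 -428.4] rect [230.5 326. ] [6. 7.] 90.0
side white 15 [214.3 327.7] z0.050 [ 411.8 -425.2] rect [214. 327.] [4. 4.] 90.0
```

View pics/topz.png

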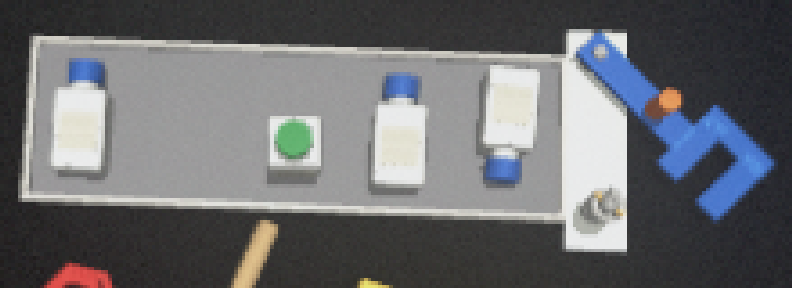

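Run:
```python
from h import *
f=lambda u,v:np.array([u/3.6+170-.5+.14,v/3.6+155-.5+.14])
r=lambda x:np.round(np.array(x)[:2]*1000,1)
C=[onz("top",f(*p),.012)[:2] for p in((37,42),(25,197),(565,59),(563,214))]
print("lane",[r(c) for c in C],r(np.mean(C,0)))
for e in(C[2]-C[0],C[3]-C[1]): print(np.degrees(np.arctan2(-e[0],e[1]))+180,np.linalg.norm(e))
print("hinge",r(onz("top",f(601,51),.032)),"post",r(onz("top",f(671,100),.082)),"stud",r(onz("top",f(614,196),.085)))
for nm,a,b in(("b1",(58,87),(52,170)),("b2",(376,105),(371,182)),("b3",(490,67),(482,147)),("b3r",(538,71),(532,152)),("b2r",(426,107),(423,188)),("b1r",(106,90),(103,172))):
    d=onz("top",f(*a),.05)-onz("top",f(*b),.05); print(nm,np.degrees(np.arctan2(d[1],d[0])))
im=cv2.imread("pics/top0_raw.png")[:,:,::-1].astype(int)
m=((im[:,:,0]>110)&(im[:,:,1]<70)).astype(np.uint8); m[:,:175]=0;m[:,212:]=0;m[:225]=0;m[255:]=0
h=cv2.convexHull(np.argwhere(m)[:,::-1].astype(np.int32)); M=cv2.moments(h); c=(M["m10"]/M["m00"],M["m01"]/M["m00"]);print(c,r(onz("top",c,.03)))
v=cv2.imread("pics/top0_raw.png")[222:258,172:212]; cv2.imwrite("pics/nutz.png",cv2.resize(v,None,fx=12,fy=12,interpolation=cv2.INTER_CUBIC))
```

```text
lane [array([650.5, 262.6]), array([508. , 267.9]), array([ 637.8, -220.8]), array([ 496.2, -215.9])] [573.1  23.4]
358.4888292921962 0.4835319377174641
358.6017085797513 0.4839743469267676
hinge [ 641.3 -249.3] post [ 588.7 -296.6] stud [ 505.9 -245.3]
b1 -2.0140850473573617
b2 -3.6822412157106963
b3 -6.340709226448922
b3r -5.207087708535876
b2r -2.43744780076713
b1r -0.31600163428019656
(191.16202414113275, 238.82404828226555) [413.6 214.2]
```

```bash
python3 -m jog '[[[0.55,5,6,3,-5],[0.55,9,11,3,-10],[0.55,13,16,3,-15],[0.55,17,21,3,-19],[0.55,20,25,3,-19]]]' 5
python3 -m jog '[[[0.55,4,5,0,0],[0.55,8,10,0,0],[0.55,12,15,0,0],[0.55,16,20,0,0],[0.55,17.5,21.8,0,0]]]'
```

```text
time_s: 0.72
eef_pos: [0.3461, -0.3896, 0.2231]
tool_rot: [0.0, 0.999, -0.048, -0.0]
ft_force: [0.9, -0.9, 0.4]
width: 0.0508
time_s: 1.35
eef_pos: [0.5217, -0.1695, 0.2229]
tool_rot: [-0.001, 0.999, -0.045, -0.0]
ft_force: [-0.4, -0.6, -0.2]
width: 0.0508
```

View pics/nutz.png

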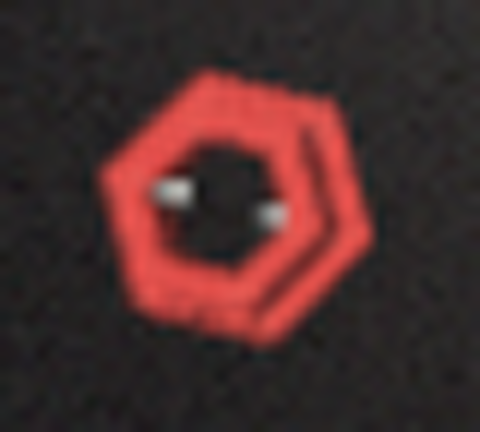

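```bash
python3 -m jog '[[[0.55,1.1,1.0,-5,0],[0.55,1.1,1.0,-10,0],[0.55,1.1,1.0,-15,0],[0.55,1.1,1.0,-19,0],[0.55,1.1,1.0,-20.3,0]]]' 5
python3 -m jog '[[[0.55,0,0,0,0],[0.1,0,0,0,0],[0.1,0,0,0,0],[0.1,0,0,0,0],[0.1,0,0,0,0]]]' 6; python3 -c "
from h import *
snap('top','g3',(200,150,400,250),4)"
```

```text
time_s: 1.98
eef_pos: [0.529, -0.1629, 0.0176]
tool_rot: [-0.001, 0.999, -0.047, -0.002]
ft_force: [-0.1, 0.5, 0.3]
width: 0.0505
time_s: 2.6
eef_pos: [0.5312, -0.1629, 0.0208]
tool_rot: [-0.0, 0.999, -0.047, 0.0]
ft_force: [-0.8, 2.6, 4.4]
width: 0.0126
```

View pics/g3.png

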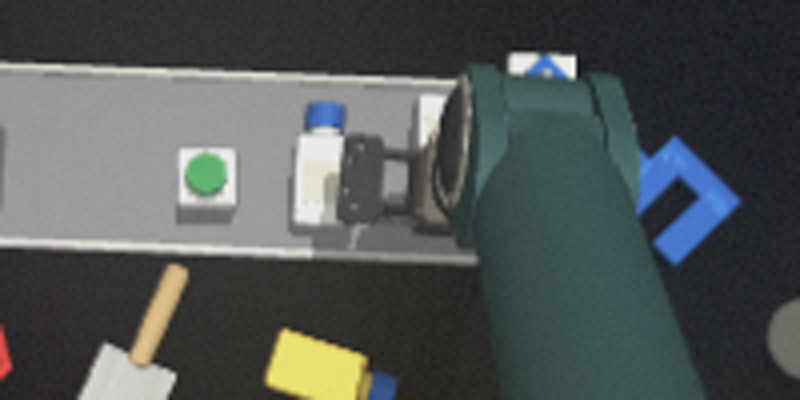

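```bash
python3 -m jog '[[[0.55,0,0,0,0],[0.55,0,0,0,0],[0.55,0,0,0,0],[0.55,0,0,5,0],[0.55,0,0,10,0]]]'; python3 -m jog '[[[0.55,0,6,4,0],[0.55,0,12,4,0],[0.55,0,18,4,0],[0.55,0,22,4,0],[0.55,0,22,4,0]]]'; python3 -c "
from h import *
a=snap('top','o3',(270,150,370,230),4); b=snap('side','o3s',(200,190,320,290),4)
i=cv2.imread('pics/o3.png'); j=cv2.imread('pics/o3s.png'); h=max(i.shape[0],j.shape[0])
cv2.imwrite('pics/o3c.png',cv2.resize(cv2.hconcat([cv2.resize(i,(480,400)),cv2.resize(j,(480,400))]),(800,333)))"
```

```text
time_s: 3.28
eef_pos: [0.5304, -0.1634, 0.1206]
tool_rot: [-0.0, 0.999, -0.047, -0.001]
ft_force: [0.1, -0.1, 0.2]
width: 0.0504
time_s: 3.9
eef_pos: [0.5306, 0.0608, 0.1603]
tool_rot: [-0.001, 0.999, -0.044, 0.0]
ft_force: [-0.4, -0.9, -0.4]
width: 0.0506
```

View pics/o3c.png

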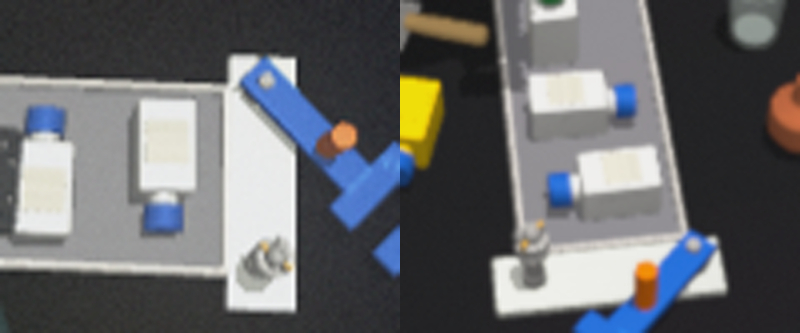

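```bash
cat >> h.py <<'E'
def tri(a,b):
    (o1,d1),(o2,d2)=ray("top",a),ray("side",b); A=np.stack([d1,-d2],1); t=np.linalg.lstsq(A,o2-o1,rcond=None)[0]
    return (o1+d1*t[0]+o2+d2*t[1])/2
E
python3 - <<'E'
from h import *
st()
t=cv2.imread("pics/o3_raw.png")[:,:,::-1]; s=cv2.imread("pics/o3s_raw.png")[:,:,::-1]
for n,im,box in(("top",t,(270,170,330,215)),("side",s,(230,205,300,260))):
    for k,z in(("blue",.03),("white",.05)):
        for a,c,rc in blobs(im,k,12,box): print(n,k,a,c,np.round(onz(n,c,z)*1000,1)[:2],np.round(rc[1],0),rc[2])
v=t.astype(int); m=((v[:,:,2]>v[:,:,0]+50)).astype(np.uint8)
for n,im,b in(("top",t,(270,170,330,215)),("side",s,(230,205,300,260))):
    v=im.astype(int); m=((v[:,:,2]>v[:,:,0]+40)).astype(np.uint8); k=np.zeros_like(m);k[b[1]:b[3],b[0]:b[2]]=1
    for p in cv2.connectedComponentsWithStats(m*k)[2][1:]:print(n,p, np.round(onz(n,(p[0]+p[2]/2-.5,p[1]+p[3]/2-.5),.027)*1000,1))
E
```

```text
4.0 [0.531  0.0562 0.16  ] [ 0.     0.999 -0.047 -0.   ] [ 0.7 -0.3  0.6] 0.0505
top blue 30 [280.9 178.3] [609.4 -69.5] [4. 6.] 90.0
top blue 15 [310.9 201.3] [ 535.3 -165.2] [3. 6.] 90.0
top white 342 [314.1 195. ] [ 553.  -172.6] [59. 44.] -0.0
top white 329 [311.4 185. ] [ 584.9 -164.6] [25. 13.] 90.0
top white 306 [280.9 194.1] [555.2 -68.1] [13. 23.] 3.1798300743103027
side blue 44 [267.  219.9] [607.3 -70.6] [8. 4.] 90.0
side blue 53 [247.4 246.6] [ 532.6 -164.4] [9. 5.] 90.0
side white 98 [279.8 232.8] [ 634.9 -142.7] [55.  2.] 80.53767395019531
side white 299 [250.4 217.1] [555.3 -67.9] [12. 26.] 90.0
side white 94 [234.7 240.1] [ 496.8 -149.6] [44.  5.] 79.5625228881836
side white 338 [264.5 240.7] [ 584.5 -165.2] [13. 27.] 83.6598129272461
top [277 175   9   7  59] [610.9 -70.1  27. ]
top [306 199  10   7  67] [ 533.3 -164.3   27. ]
side [264 215   7  10  62] [608.  -66.6  27. ]
side [244 241   8  11  75] [ 533.5 -160.    27. ]
side [286 259   4   1   4] [ 643.9 -224.9   27. ]
```

```bash
python3 -m jog '[[[0.55,0.2,-6,0,3],[0.55,0.2,-12,0,3],[0.55,0.2,-18,0,3],[0.55,0.2,-21.9,0,3],[0.55,0.2,-21.9,-5,3]]]' 8
python3 -m jog '[[[0.55,0,0,-4,0],[0.55,0,0,-8,0],[0.55,0,0,-10,0],[0.55,0,0,-10,0],[0.45,0,0,-10,0]]]'
python3 -m jog '[[[0.35,0,0,0,0],[0.3,0,0,0,0],[0.2,0,0,0,0],[0.2,0,0,0,0],[0.2,0,0,0,0]]]'
```

```text
time_s: 4.62
eef_pos: [0.535, -0.1705, 0.1125]
tool_rot: [0.002, 1.0, -0.027, 0.004]
ft_force: [0.2, 1.4, -1.1]
width: 0.0505
time_s: 5.25
eef_pos: [0.5334, -0.1638, 0.0109]
tool_rot: [0.0, 1.0, -0.022, 0.001]
ft_force: [0.4, -1.0, 0.4]
width: 0.0429
time_s: 5.88
eef_pos: [0.5332, -0.1627, 0.0107]
tool_rot: [0.0, 1.0, -0.021, 0.0]
ft_force: [-1.7, -0.3, 6.9]
width: 0.0291
```

```bash
python3 -m jog '[[[0.2,0,0,0,0],[0.2,0,0,0,0],[0.2,0,0,1,0],[0.2,0.5,0,2,0],[0.2,1,0,3,0]]]' 10
python3 -c "
from h import *
a=snap('side','l3',(190,170,320,290),4)"
```

```text
time_s: 6.5
eef_pos: [0.5437, -0.1624, 0.041]
tool_rot: [-0.0, 1.0, -0.021, 0.0]
ft_force: [-0.6, 0.4, 0.7]
width: 0.0225
```

View pics/l3.png

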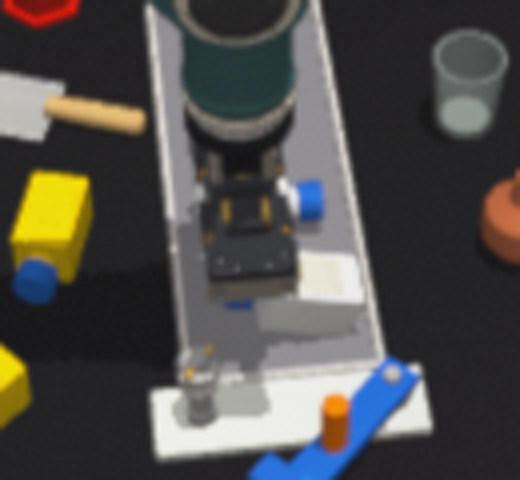

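```bash
python3 -m jog '[[[0.55,0,0,3,0],[0.55,0,6,7,0],[0.55,0,12,10,0],[0.55,0,18,10,0],[0.55,0,22,10,0]]]';  cat >> h.py <<'E'
def comps(n,im,b,kind):
    v=im.astype(int); m={"blue":v[:,:,2]>v[:,:,0]+40,"white":v.min(2)>150,"red":(v[:,:,0]>v[:,:,1]+60),"orange":(v[:,:,0]>v[:,:,2]+90)&(v[:,:,1]>50)}[kind].astype(np.uint8)
    k=np.zeros_like(m);k[b[1]:b[3],b[0]:b[2]]=1
    _,_,s,c=cv2.connectedComponentsWithStats(m*k); return [(p[4],c[i],p) for i,p in enumerate(s) if i and p[4]>15]
E
python3 - <<'E'
from h import *
st()
t=snap("top","a4");s=snap("side","a4s")
R=[]
for n,im,b in(("top",t,(270,170,330,215)),("side",s,(230,205,300,258))):
    R.append(comps(n,im,b,"blue"))
    for a,c,p in R[-1]: print(n,a,c,p,np.round(onz(n,c,.027)*1000,1))
    for a,c,p in comps(n,im,b,"white"): print(n,"w",a,c,np.round(onz(n,c,.05)*1000,1))
for a in R[0]:
  for b in R[1]: print(np.round(1000*tri(a[1],b[1]),1))
E
```

```text
time_s: 7.18
eef_pos: [0.5437, 0.0603, 0.1417]
tool_rot: [-0.0, 1.0, -0.021, 0.001]
ft_force: [0.3, -0.3, 0.5]
width: 0.0506
7.175 [0.5437 0.0603 0.1417] [-0.     1.    -0.021  0.001] [ 0.3 -0.3  0.5] 0.0506
top 59 [281.         178.20338983] [277 175   9   7  59] [610.2 -70.1  27. ]
top 66 [310.5 203. ] [306 200  10   7  66] [ 530.1 -164.3   27. ]
top w 1942 [301.68022657 193.32337796] [ 558.1 -133.6   50. ]
top w 17 [273.05882353 173.35294118] [621.6 -43.3  50. ]
side 62 [267.19354839 219.30645161] [264 215   7  10  62] [608.7 -65.9  27. ]
side 75 [246.33333333 246.28      ] [243 241   8  11  75] [ 529.8 -160.5   27. ]
side w 114 [279.36842105 231.21052632] [ 634.7 -136.5   50. ]
side w 319 [250.56739812 216.90595611] [555.9 -67.2  50. ]
side w 115 [234.31304348 237.1826087 ] [ 496.9 -138.5   50. ]
side w 365 [263.40273973 240.60821918] [ 581.3 -164.4   50. ]
[608.7 -69.8  31.9]
[581.  -81.6 -64.6]
[ 556.9 -151.   128.3]
[ 529.6 -163.6   31.2]
```

```bash
python3 -m jog '[[[0.55,-1.4,-6,0,0],[0.55,-1.4,-12,0,0],[0.55,-1.4,-18,0,0],[0.55,-1.4,-22.3,0,0],[0.55,-1.4,-22.3,-4,0]]]' 8
python3 -m jog '[[[0.55,0,0,-4,0],[0.55,0,0,-8,0],[0.55,0,0,-9.2,0],[0.55,0,0,-9.5,0],[0.45,0,0,-9.5,0]]]'
python3 -m jog '[[[0.35,0,0,0,0],[0.3,0,0,0,0],[0.2,0,0,0,0],[0.2,0,0,0,0],[0.2,0,0,0,0]]]'
```

```text
time_s: 7.9
eef_pos: [0.5312, -0.1721, 0.1025]
tool_rot: [0.002, 1.0, -0.025, 0.004]
ft_force: [-0.1, 0.4, -0.6]
width: 0.0507
time_s: 8.52
eef_pos: [0.5302, -0.1658, 0.0064]
tool_rot: [0.0, 1.0, -0.021, 0.001]
ft_force: [0.5, -0.6, 0.2]
width: 0.0432
time_s: 9.15
eef_pos: [0.5294, -0.1655, 0.0059]
tool_rot: [0.0, 1.0, -0.021, 0.0]
ft_force: [-1.3, 1.0, 6.5]
width: 0.0316
```

```bash
python3 -m jog '[[[0.2,0,0,0.5,0],[0.2,0,0,1,0],[0.2,0,0,1.5,0],[0.2,0,0,2,0],[0.2,0.3,0,2.5,0]]]'
python3 -m jog '[[[0.2,0.3,0,0.5,0],[0.2,0.7,0,1,0],[0.2,1,0,1.5,0],[0.2,1.4,0,2,0],[0.2,1.8,0,2.5,0]]]'
```

```text
time_s: 9.78
eef_pos: [0.5318, -0.1655, 0.0305]
tool_rot: [0.0, 1.0, -0.021, -0.0]
ft_force: [-0.3, -0.2, -0.9]
width: 0.0313
time_s: 10.4
eef_pos: [0.5505, -0.1655, 0.0555]
tool_rot: [0.0, 1.0, -0.021, 0.0]
ft_force: [-0.9, -0.9, -0.9]
width: 0.031
```

```bash
python3 -m jog '[[[0.2,0.4,0,0.6,0],[0.2,0.8,0,1.2,0],[0.2,1.2,0,2,0],[0.2,1.4,0,2.8,0],[0.2,1.6,0,3.5,0]]]'
python3 -m jog '[[[0.2,0,0,1,0],[0.2,0,0,1,0],[0.2,0,0,1,0],[0.2,0,0,1,0],[0.2,0,0,1,0]]]'
python3 -c "
from h import *
a=snap('side','l4',(190,150,320,270),4)"
```

```text
time_s: 11.02
eef_pos: [0.5664, -0.1655, 0.0909]
tool_rot: [0.0, 1.0, -0.021, 0.0]
ft_force: [-0.3, 0.1, 0.4]
width: 0.0207
time_s: 11.65
eef_pos: [0.5659, -0.1655, 0.0999]
tool_rot: [-0.0, 1.0, -0.021, -0.0]
ft_force: [0.1, 0.5, 0.5]
width: 0.0181
```

View pics/l4.png

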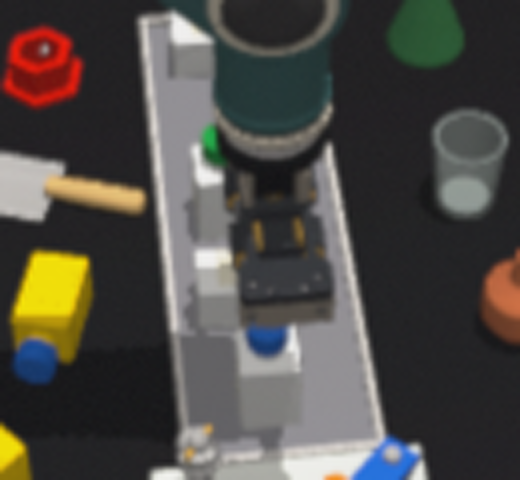

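```bash
python3 -m jog '[[[0.65,0,0,0,0],[0.65,0,0,0,0],[0.65,0,0,1,0],[0.65,0,0,6,0],[0.65,0,12,6,0]]]'
python3 -m jog '[[[0.65,0,6,0,0],[0.65,0,8,0,0],[0.65,0,8,0,0]]]'
python3 - <<'E'
from h import *
st()
t=snap("top","a5",(190,150,350,270),4);s=snap("side","a5s")
for n,im,b in(("top",t,(270,170,330,215)),("side",s,(230,200,300,258))):
    for a,c,p in comps(n,im,b,"blue"): print(n,a,c,p,np.round(onz(n,c,.1)*1000,1),np.round(onz(n,c,.027)*1000,1))
E
```

```text
time_s: 12.32
eef_pos: [0.5691, -0.1084, 0.1646]
tool_rot: [0.002, 1.0, -0.026, 0.004]
ft_force: [0.4, 1.7, -1.0]
width: 0.0599
time_s: 12.7
eef_pos: [0.5663, -0.021, 0.161]
tool_rot: [-0.0, 1.0, -0.019, 0.001]
ft_force: [0.2, -0.8, 0.0]
width: 0.0598
12.7 [ 0.5663 -0.021   0.161 ] [-0.     1.    -0.019  0.001] [ 0.2 -0.8  0. ] 0.0598
top 97 [314.75257732 190.17525773] [310 185  11  11  97] [ 561.2 -166.9  100. ] [ 571.8 -178.6   27. ]
side 62 [267.19354839 219.30645161] [264 215   7  10  62] [ 598.7 -125.5  100. ] [608.7 -65.9  27. ]
side 110 [256.20909091 232.03636364] [251 226  12  13 110] [ 559.7 -168.   100. ] [ 567.1 -111.1   27. ]
```

```bash
python3 -m jog '[[[0.65,-0.5,-6,0,0],[0.65,-0.5,-12,0,0],[0.65,-0.5,-14.6,0,0],[0.65,-0.5,-14.6,-4,0],[0.65,-0.5,-14.6,-9,0]]]' 8
python3 -m jog '[[[0.65,0,0,-0.3,0],[0.3,0,0,-0.3,0],[0.3,0,0,-0.3,0],[0.3,0,0,-0.3,0],[0.3,-0.5,-0.3,-0.3,0]]]'
python3 -m jog '[[[0.3,-0.5,-0.3,0,0],[0.3,-1,-0.6,0,0],[0.3,-1.4,-0.7,0,0],[0.65,-1.4,-0.7,0,0],[0.65,-1.4,-0.7,0,0]]]'
python3 -m jog '[[[0.55,0,0,5,0],[0.55,0,0,10,0],[0.55,6.5,5,10,0],[0.55,6.5,10.8,10,0],[0.55,6.5,10.8,10,0]]]'
python3 - <<'E'
from h import *
st()
t=snap("top","a6");s=snap("side","a6s",(190,150,320,270),4)
for n,im,b in(("top",t,(270,170,330,215)),("side",s,(230,200,300,258))):
    for a,c,p in comps(n,im,b,"blue"): print(n,a,c,p,np.round(onz(n,c,.1)*1000,1),np.round(onz(n,c,.027)*1000,1))
E
```

```text
time_s: 13.42
eef_pos: [0.5616, -0.1728, 0.0704]
tool_rot: [0.001, 1.0, -0.024, 0.002]
ft_force: [-0.0, -0.0, -0.5]
width: 0.0598
time_s: 14.05
eef_pos: [0.5589, -0.1705, 0.0694]
tool_rot: [-0.0, 1.0, -0.021, 0.003]
ft_force: [2.2, 3.7, 8.3]
width: 0.0316
time_s: 14.68
eef_pos: [0.5417, -0.1792, 0.0673]
tool_rot: [0.0, 1.0, -0.021, -0.0]
ft_force: [-0.6, 0.7, 0.4]
width: 0.0508
time_s: 15.3
eef_pos: [0.6076, -0.0649, 0.1669]
tool_rot: [-0.001, 1.0, -0.017, -0.0]
ft_force: [-0.5, 0.3, -0.4]
width: 0.0506
15.3 [ 0.6076 -0.0649  0.1669] [-0.001  1.    -0.017 -0.   ] [-0.5  0.3 -0.4] 0.0506
top 19 [278.21052632 178.15789474] [277 175   4   7  19] [597.3 -56.8 100. ] [610.3 -61.   27. ]
side 61 [267.24590164 219.37704918] [264 215   7  10  61] [ 598.8 -125.8  100. ] [608.8 -66.2  27. ]
side 110 [254.6        231.27272727] [249 226  12  12 110] [ 555.5 -164.5  100. ] [ 562.6 -107.4   27. ]
```

```bash
python3 -m jog '[[[0.55,0.8,-0.3,-5,2],[0.55,0.8,-0.3,-10,2],[0.55,0.8,-0.3,-13,2],[0.55,0.8,-0.3,-14.5,2],[0.55,0.8,-0.3,-14.8,2]]]' 10
python3 -m jog '[[[0.55,0,0,-0.5,0],[0.55,0,0,-1.2,0],[0.55,0,0,-1.4,0],[0.45,0,0,-1.4,0],[0.3,0,0,-1.4,0]]]'
python3 -m jog '[[[0.2,0,0,0,0],[0.2,0,0,0,0],[0.2,0,0,0,0],[0.2,0,0,0,0],[0.2,0,0,0.3,0]]]'
```

```text
time_s: 16.02
eef_pos: [0.6146, -0.0754, 0.0186]
tool_rot: [0.0, 1.0, -0.005, -0.001]
ft_force: [1.1, -0.1, -0.6]
width: 0.0506
time_s: 16.65
eef_pos: [0.6154, -0.0738, 0.0054]
tool_rot: [-0.0, 1.0, -0.004, 0.0]
ft_force: [0.4, -0.3, -0.5]
width: 0.0337
time_s: 17.27
eef_pos: [0.6146, -0.0741, 0.0079]
tool_rot: [0.0, 1.0, -0.004, -0.001]
ft_force: [0.6, 0.7, -0.9]
width: 0.0316
```

```bash
python3 -m jog '[[[0.2,0,0,0.5,0],[0.2,0,0,1,0],[0.2,0,0,1.5,0],[0.2,-0.2,0,2,0],[0.2,-0.4,0,2.5,0]]]'
python3 -m jog '[[[0.2,-0.3,0,0.5,0],[0.2,-0.7,0,1,0],[0.2,-1,0,1.5,0],[0.2,-1.4,0,2,0],[0.2,-1.7,0,2.5,0]]]'
python3 -m jog '[[[0.2,-0.3,0,0.4,0],[0.2,-0.6,0,0.8,0],[0.2,-1,0,1.2,0],[0.2,-1.3,0,1.6,0],[0.2,-1.6,0,1.6,0]]]'
python3 -c "
from h import *
a=snap('side','l5',(190,150,320,270),4)"
```

```text
time_s: 17.9
eef_pos: [0.6109, -0.074, 0.0335]
tool_rot: [0.0, 1.0, -0.004, -0.0]
ft_force: [-0.0, 0.1, -1.1]
width: 0.0318
time_s: 18.52
eef_pos: [0.5937, -0.0741, 0.0584]
tool_rot: [0.0, 1.0, -0.004, -0.0]
ft_force: [-1.0, 0.1, -1.0]
width: 0.0313
time_s: 19.15
eef_pos: [0.5788, -0.0739, 0.0749]
tool_rot: [0.0, 1.0, -0.004, 0.001]
ft_force: [1.0, 0.5, 2.2]
width: 0.0311
```

View pics/l5.png

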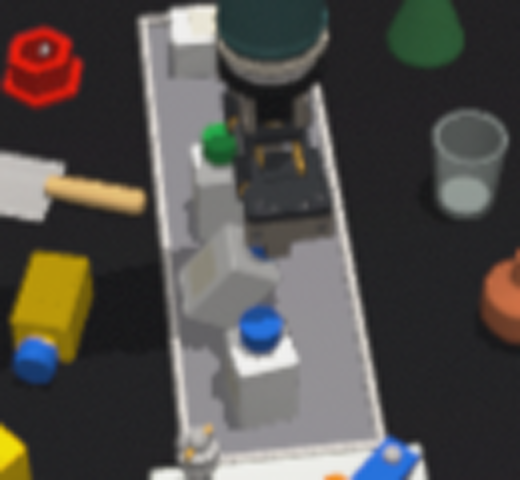

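```bash
python3 -m jog '[[[0.2,0,0,0.5,0],[0.2,0,0,1,0],[0.2,0,0,1.2,0],[0.2,0,0,1.2,0],[0.2,0,0,1.2,0]]]' 5
python3 -m jog '[[[0.2,0,0,0,0],[0.2,-0.5,0,0,0],[0.2,-0.8,0,0,0],[0.2,-0.5,0,0,0],[0.2,0,0,0,0]]]' 4
python3 -c "
from h import *
a=snap('side','l6',(210,170,290,250),5)"
```

```text
time_s: 19.82
eef_pos: [0.5778, -0.074, 0.0859]
tool_rot: [0.0, 1.0, -0.004, -0.0]
ft_force: [0.2, 0.6, -2.1]
width: 0.0314
time_s: 20.45
eef_pos: [0.5785, -0.0741, 0.0863]
tool_rot: [0.0, 1.0, -0.004, 0.0]
ft_force: [0.1, 0.7, -2.3]
width: 0.0315
```

View pics/l6.png

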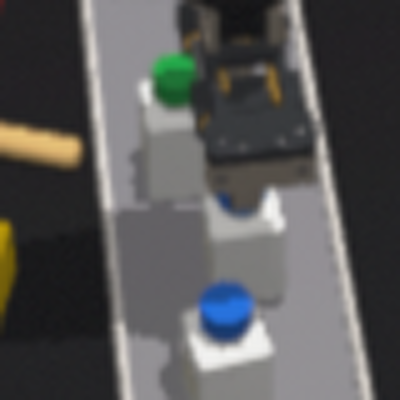

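```bash
python3 -m jog '[[[0.2,0,0,-0.5,0],[0.2,0,0,-1,0],[0.2,0,0,-1.4,0],[0.2,0,0,-1.7,0],[0.2,0,0,-1.8,0]]]' 4
python3 -m jog '[[[0.2,0,0,0,0],[0.5,0,0,0,0],[0.5,0,0,0,0],[0.55,0,0,0,0],[0.55,0,0,3,0]]]'
python3 -m jog '[[[0.55,0,0,4,0],[0.55,2,5,8,0],[0.55,3,11,8,0],[0.55,4,17,8,0],[0.55,4,23,8,0]]]'
python3 - <<'E'
from h import *
st()
t=snap("top","a7");s=snap("side","a7s")
for n,im,b in(("top",t,(180,160,330,215)),("side",s,(220,140,300,258))):
    for a,c,p in comps(n,im,b,"blue"): print(n,a,c,p,np.round(onz(n,c,.1)*1000,1),np.round(onz(n,c,.027)*1000,1))
E
```

```text
time_s: 21.12
eef_pos: [0.5797, -0.0726, 0.0693]
tool_rot: [-0.001, 1.0, -0.003, 0.002]
ft_force: [0.0, 3.1, 6.7]
width: 0.0321
time_s: 21.75
eef_pos: [0.5759, -0.0741, 0.0961]
tool_rot: [-0.0, 1.0, -0.004, -0.003]
ft_force: [0.5, -0.4, -0.5]
width: 0.0502
time_s: 22.38
eef_pos: [0.6185, 0.1575, 0.178]
tool_rot: [0.0, 1.0, -0.004, 0.0]
ft_force: [0.6, -0.3, -0.2]
width: 0.051
22.375 [0.6185 0.1575 0.178 ] [ 0.     1.    -0.004  0.   ] [ 0.6 -0.3 -0.2] 0.051
top 91 [283.         183.89010989] [278 179  11  11  91] [579.7 -71.2 100. ] [591.6 -76.5  27. ]
top 91 [313.75824176 191.71428571] [309 187  11  11  91] [ 556.4 -163.9  100. ] [ 566.7 -175.3   27. ]
side 53 [258.        157.9245283] [255 154   7   9  53] [610.4 141.5 100. ] [621.1 218.6  27. ]
side 99 [258.06060606 206.63636364] [253 201  11  12  99] [579.2 -72.  100. ] [587.9  -8.9  27. ]
side 110 [254.67272727 231.33636364] [250 226  11  12 110] [ 555.6 -164.7  100. ] [ 562.8 -107.7   27. ]
```

```bash
python3 -m jog '[[[0.55,0.3,5.9,0,-1],[0.55,0.3,5.9,-6,-1],[0.55,0.3,5.9,-12,-1],[0.55,0.3,5.9,-15,-1],[0.55,0.3,5.9,-16.5,-1]]]' 10
python3 -m jog '[[[0.55,0,0,-0.4,0],[0.55,0,0,-0.7,0],[0.55,0,0,-0.7,0],[0.45,0,0,-0.7,0],[0.3,0,0,-0.7,0]]]'
python3 -m jog '[[[0.2,0,0,0,0],[0.2,0,0,0,0],[0.2,0,0,0,0],[0.2,0,0,0,0],[0.2,0,0,0.3,0]]]'
```

```text
time_s: 23.1
eef_pos: [0.6199, 0.2138, 0.0108]
tool_rot: [0.001, 1.0, -0.013, -0.002]
ft_force: [0.6, -0.2, 0.3]
width: 0.0505
time_s: 23.72
eef_pos: [0.6214, 0.2152, 0.0068]
tool_rot: [-0.0, 1.0, -0.013, 0.0]
ft_force: [1.0, 0.6, 0.2]
width: 0.0334
time_s: 24.35
eef_pos: [0.6204, 0.2147, 0.0087]
tool_rot: [0.0, 1.0, -0.012, -0.001]
ft_force: [1.2, -0.1, -1.0]
width: 0.0315
```

```bash
python3 -m jog '[[[0.2,0,0,0.5,0],[0.2,0,0,1,0],[0.2,0,0,1.5,0],[0.2,-0.2,0,2,0],[0.2,-0.4,0,2.5,0]]]'
python3 -m jog '[[[0.2,-0.3,0,0.5,0],[0.2,-0.7,0,1,0],[0.2,-1,0,1.5,0],[0.2,-1.4,0,2,0],[0.2,-1.7,0,2.5,0]]]'
python3 -m jog '[[[0.2,-0.3,0,0.6,0],[0.2,-0.6,0,1.2,0],[0.2,-1,0,1.8,0],[0.2,-1.3,0,2.4,0],[0.2,-1.6,0,2.8,0]]]' 8
python3 -m jog '[[[0.2,0,0,0,0],[0.2,0,0,0,0],[0.2,0,0,0,0],[0.2,0,0,0,0],[0.2,0,0,0,0]]]' 4
python3 -m jog '[[[0.2,-0.5,0,0,0],[0.2,-0.8,0,0,0],[0.2,-0.5,0,0,0],[0.2,0,0,0,0],[0.2,0,0,0,0]]]' 4
python3 -c "
from h import *
a=snap('side','l7',(220,120,300,200),5)"
```

```text
time_s: 24.98
eef_pos: [0.6169, 0.215, 0.0346]
tool_rot: [0.0, 1.0, -0.013, -0.0]
ft_force: [0.3, -0.7, -2.3]
width: 0.0313
time_s: 25.6
eef_pos: [0.5998, 0.2151, 0.0595]
tool_rot: [0.0, 1.0, -0.012, -0.0]
ft_force: [0.0, 0.4, -0.6]
width: 0.0308
time_s: 26.22
eef_pos: [0.5841, 0.215, 0.0877]
tool_rot: [-0.0, 1.0, -0.013, 0.0]
ft_force: [-0.0, 0.6, -0.8]
width: 0.0309
time_s: 26.85
eef_pos: [0.584, 0.215, 0.087]
tool_rot: [0.0, 1.0, -0.013, -0.0]
ft_force: [1.3, -0.5, -1.8]
width: 0.0314
time_s: 27.48
eef_pos: [0.5848, 0.2149, 0.0872]
tool_rot: [-0.0, 1.0, -0.013, 0.0]
ft_force: [-0.4, 0.3, -2.0]
width: 0.0314
```

View pics/l7.png

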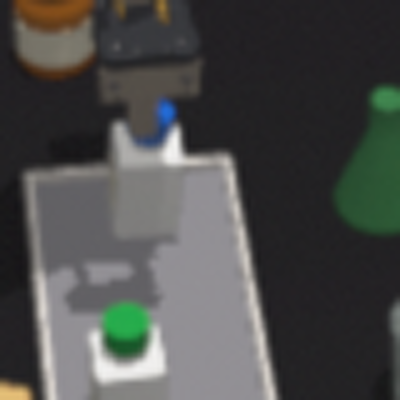

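```bash
python3 -m jog '[[[0.2,0,0,-0.5,0],[0.2,0,0,-1,0],[0.2,0,0,-1.4,0],[0.2,0,0,-1.7,0],[0.2,0,0,-1.9,0]]]' 4
python3 -m jog '[[[0.2,0,0,0,0],[0.5,0,0,0,0],[0.5,0,0,0,0],[0.55,0,0,0,0],[0.55,0,0,3,0]]]'
python3 -m jog '[[[0.55,0,0,4,0],[0.55,-2,-5,8,0],[0.55,-2,-11,8,0],[0.55,-2,-17,8,0],[0.55,-2,-23,8,0]]]'
python3 - <<'E'
from h import *
st()
t=snap("top","a8");s=snap("side","a8s")
for n,im,b in(("top",t,(180,160,330,215)),("side",s,(220,140,300,258))):
    for a,c,p in comps(n,im,b,"blue"): print(n,a,c,p,np.round(onz(n,c,.1)*1000,1),np.round(onz(n,c,.027)*1000,1))
for n,im,b in(("top",t,(335,160,365,190)),("side",s,(262,262,285,290))):
    for a,c,p in comps(n,im,b,"orange"): print(n,"post",a,c,p,np.round(onz(n,c,.075)*1000,1))
for n,im,b in(("top",t,(170,225,212,258)),("side",s,(180,145,220,185))):
    v=im.astype(int); m=((v[:,:,0]>100)&(v[:,:,0]>v[:,:,1]+60)).astype(np.uint8); k=np.zeros_like(m);k[b[1]:b[3],b[0]:b[2]]=1
    pts=np.argwhere(m*k)[:,::-1].astype(np.int32); print(n,"nut",len(pts),[np.round(x,1) for x in cv2.minEnclosingCircle(pts)],np.round(onz(n,cv2.minEnclosingCircle(pts)[0],.036)*1000,1),np.round(onz(n,cv2.minEnclosingCircle(pts)[0],.018)*1000,1))
E
```

```text
time_s: 28.15
eef_pos: [0.5846, 0.2152, 0.069]
tool_rot: [-0.0, 1.0, -0.013, 0.001]
ft_force: [-1.7, -0.3, 6.8]
width: 0.0322
time_s: 28.78
eef_pos: [0.5822, 0.2141, 0.096]
tool_rot: [0.001, 1.0, -0.013, -0.003]
ft_force: [0.8, -0.3, -0.5]
width: 0.0502
time_s: 29.4
eef_pos: [0.5639, -0.017, 0.1785]
tool_rot: [0.0, 1.0, -0.012, 0.0]
ft_force: [1.2, -0.2, -0.0]
width: 0.0507
29.4 [ 0.5639 -0.017   0.1785] [ 0.     1.    -0.012  0.   ] [ 1.2 -0.2 -0. ] 0.0507
top 92 [189.30434783 182.90217391] [184 178  11  11  92] [580.9 213.  100. ] [592.8 226.9  27. ]
top 90 [313.8        191.75555556] [309 187  11  11  90] [ 556.3 -164.   100. ] [ 566.6 -175.4   27. ]
side 98 [258.1122449  206.66326531] [253 201  11  12  98] [579.3 -72.2 100. ] [588.   -9.1  27. ]
side 112 [254.59821429 231.25892857] [249 226  12  12 112] [ 555.5 -164.4  100. ] [ 562.6 -107.3   27. ]
top post 28 [355.57142857 182.17857143] [353 180   6   6  28] [ 590.6 -297.1   75. ]
side post 67 [273.17910448 274.6119403 ] [271 269   6  13  67] [ 587.2 -303.    75. ]
top nut 295 [array([191.2, 238.7]), np.float64(11.7)] [414. 213.  36.] [414.2 216.3  18. ]
side nut 305 [array([199.7, 166.9]), np.float64(10.6)] [413.  195.6  36. ] [412.5 214.4  18. ]
```

```bash
python3 -m jog '[[[0.55,0.5,-6,0,5],[0.55,1,-12,0,10],[0.55,1.5,-18,0,15],[0.55,2,-24,0,20],[0.55,2.5,-28,0,20]]]' 15
python3 -m jog '[[[0.55,0,0,0,0],[0.55,0,0,0,0]]]'
python3 - <<'E'
from h import *
st()
s=snap("side","a9s");
for a,c,p in comps("side",s,(262,262,285,290),"orange"): print("post",a,c,p)
for a,c,p in comps("side",s,(220,140,300,258),"blue"): print(np.round(onz("side",c,.1)*1000,1))
E
```

```text
time_s: 30.12
eef_pos: [0.5885, -0.2982, 0.1778]
tool_rot: [0.0, 0.987, 0.16, -0.0]
ft_force: [-0.1, 0.6, -0.1]
width: 0.0504
time_s: 30.38
eef_pos: [0.5893, -0.2932, 0.1778]
tool_rot: [-0.001, 0.987, 0.162, -0.0]
ft_force: [0.6, 1.0, -0.1]
width: 0.0504
30.375 [ 0.5893 -0.2932  0.1778] [-0.001  0.987  0.162 -0.   ] [ 0.6  1.  -0.1] 0.0504
post 66 [273.16666667 274.83333333] [271 269   6  14  66]
[695.6 215.5 100. ]
[ 555.7 -164.6  100. ]
```

```bash
python3 -m jog '[[[0.55,0,-0.4,-5,0],[0.55,0,-0.4,-10,0],[0.55,0,-0.4,-13.3,0],[0.3,0,-0.4,-13.3,0],[0.1,0,-0.4,-13.3,0]]]' 12
python3 -m jog '[[[0.1,0,0,0,0],[0.1,0,0,0,0],[0.1,0,0,0,0]]]'
python3 -m jog '[[[0.1,-0.4,0.5,0,0],[0.1,-0.8,1.1,0,0],[0.1,-1.1,1.7,0,0],[0.1,-1.4,2.3,0,0],[0.1,-1.4,2.3,0,0]]]'
python3 -m jog '[[[0.1,-0.2,0.6,0,0],[0.1,-0.35,1.3,0,0],[0.1,-0.4,1.9,0,0],[0.1,-0.45,2.6,0,0],[0.1,-0.45,2.6,0,0]]]'
```

```text
time_s: 31.05
eef_pos: [0.5906, -0.2982, 0.0469]
tool_rot: [0.0, 0.987, 0.162, 0.001]
ft_force: [-0.0, 0.2, 0.5]
width: 0.0325
time_s: 31.42
eef_pos: [0.5914, -0.2977, 0.0472]
tool_rot: [0.0, 0.987, 0.162, 0.002]
ft_force: [1.6, 5.0, 5.9]
width: 0.0198
time_s: 32.05
eef_pos: [0.5742, -0.2792, 0.0469]
tool_rot: [0.002, 0.987, 0.16, -0.0]
ft_force: [-0.9, -2.9, 7.9]
width: 0.0193
time_s: 32.67
eef_pos: [0.5682, -0.2527, 0.0463]
tool_rot: [0.001, 0.987, 0.16, -0.002]
ft_force: [-4.7, -2.5, 9.8]
width: 0.0195
```

Gripping the post (width 19.5 mm). I push a little further until the stop shows in the force.

```bash
python3 -m jog '[[[0.1,0.2,0.3,0,0],[0.1,0.3,0.6,0,0],[0.1,0.3,0.6,0,0]]]'
python3 -m jog '[[[0.1,0,0.3,0,0],[0.1,0,0.5,0,0],[0.1,0,0.5,0,0]]]'
```

```text
time_s: 33.05
eef_pos: [0.5687, -0.2468, 0.046]
tool_rot: [0.001, 0.987, 0.16, -0.004]
ft_force: [-10.1, -1.8, 13.2]
width: 0.0195
time_s: 33.42
eef_pos: [0.5692, -0.2437, 0.0459]
tool_rot: [0.002, 0.987, 0.16, -0.004]
ft_force: [-7.7, -6.3, 10.5]
width: 0.0197
```

```bash
python3 -m jog '[[[0.1,0,0.3,0,0],[0.1,0,0.5,0,0],[0.1,0,0.5,0,0]]]'
python3 -m jog '[[[0.5,0,0,0,0],[0.5,0,0,0,0],[0.5,0,0,5,0],[0.5,0,0,10,0],[0.5,0,0,14,0]]]'
python3 -m jog '[[[0.5,-3,6,0,0],[0.5,-5,12,0,0],[0.5,-7,18,0,0],[0.5,-9,24,0,0],[0.5,-11,30,0,0]]]'
python3 - <<'E'
from h import *
st()
t=snap("top","b1",(290,150,360,220),5);s=snap("side","b1s",(215,220,305,310),4)
for n,im,b in(("top",t,(310,160,365,200)),("side",s,(250,240,300,290))):
    for a,c,p in comps(n,im,b,"orange"): print(n,"post",a,c,p,np.round(onz(n,c,.078)*1000,1))
for n,im,b in(("top",t,(180,160,330,215)),("side",s,(220,140,300,258))):
    for a,c,p in comps(n,im,b,"blue"): print(n,a,c,np.round(onz(n,c,.1)*1000,1))
i=cv2.imread('pics/b1.png'); j=cv2.imread('pics/b1s.png'); cv2.imwrite('pics/b1c.png',cv2.hconcat([cv2.resize(i,(380,380)),cv2.resize(j,(380,380))]))
E
```

```text
time_s: 33.8
eef_pos: [0.5692, -0.2437, 0.0459]
tool_rot: [0.005, 0.987, 0.158, -0.004]
ft_force: [-5.6, -14.7, 6.2]
width: 0.0192
time_s: 34.42
eef_pos: [0.5734, -0.233, 0.1868]
tool_rot: [-0.0, 0.987, 0.162, -0.0]
ft_force: [0.5, 0.3, -0.5]
width: 0.046
time_s: 35.05
eef_pos: [0.4642, 0.0611, 0.1851]
tool_rot: [0.0, 0.987, 0.162, -0.0]
ft_force: [1.0, 1.3, 0.4]
width: 0.0463
35.05 [0.4642 0.0611 0.1851] [ 0.     0.987  0.162 -0.   ] [1.  1.3 0.4] 0.0463
top post 27 [339.18518519 188.59259259] [337 186   6   6  27] [ 569.8 -245.5   78. ]
side post 73 [263.78082192 259.93150685] [261 254   7  14  73] [ 568.8 -252.8   78. ]
top 90 [184.34444444 178.26666667] [595.  228.6 100. ]
top 92 [283.05434783 183.86956522] [579.8 -71.4 100. ]
top 91 [313.75824176 191.71428571] [ 556.4 -163.9  100. ]
top 32 [327.5 204.5] [ 518.  -204.3  100. ]
side 59 [249.55932203 142.66101695] [592.8 222.  100. ]
side 99 [258.06060606 206.63636364] [579.2 -72.  100. ]
side 112 [254.66964286 231.33035714] [ 555.6 -164.7  100. ]
```

View pics/b1c.png

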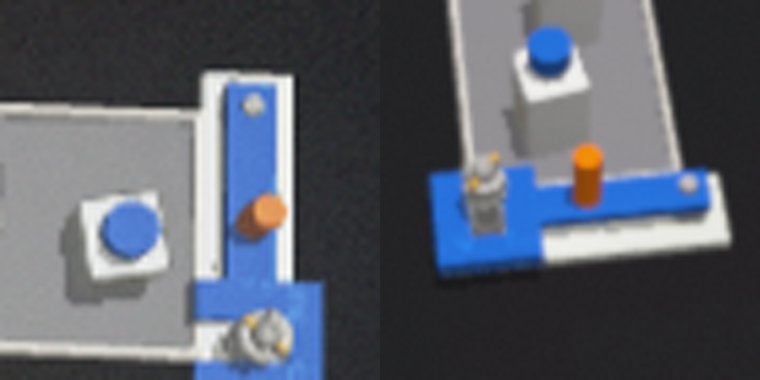

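Run:
```python
from h import *
t=snap("top","b2",(165,150,235,220),5);s=snap("side","b2s",(215,115,305,205),4)
T=comps("top",t,(170,160,210,215),"blue");S=comps("side",s,(235,125,280,170),"blue")
print([(a,c,p) for a,c,p in T+S]); print(tri(T[0][1],S[0][1]))
i=cv2.imread('pics/b2.png'); j=cv2.imread('pics/b2s.png'); cv2.imwrite('pics/b2c.png',cv2.hconcat([cv2.resize(i,(380,380)),cv2.resize(j,(380,380))]))
```

```text
[(np.int32(92), array([184.22826087, 178.27173913]), array([179, 173,  11,  11,  92], dtype=int32)), (np.int32(83), array([249.54216867, 141.36144578]), array([245, 137,  10,  10,  83], dtype=int32))]
[0.59433236 0.22889447 0.10004312]
```

View pics/b2c.png

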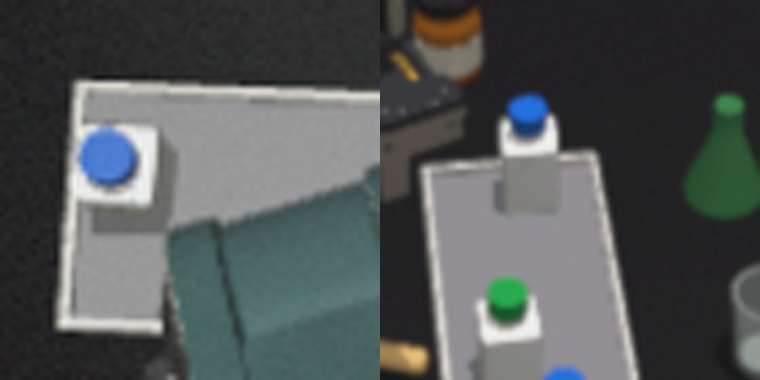

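```bash
python3 -m jog '[[[0.7,-2,5,0,0],[0.7,-4,10,0,0],[0.7,-5.1,15.4,0,-2],[0.7,-5.1,15.4,-4,-2],[0.7,-5.1,15.4,-8,-2]]]' 15
python3 -m jog '[[[0.7,0,0,-2,0],[0.7,0,0,-4,0],[0.7,0,0,-6,0],[0.7,0,0,-6,0]]]'
python3 -c "
from h import *
st(); print(np.round(state()['joint_positions'],2))"
```

```text
time_s: 35.88
eef_pos: [0.4159, 0.2121, 0.1042]
tool_rot: [0.0, 0.99, 0.143, 0.0]
ft_force: [0.1, -0.9, 0.6]
width: 0.0645
time_s: 36.38
eef_pos: [0.4145, 0.2109, 0.0437]
tool_rot: [0.001, 0.99, 0.143, -0.002]
ft_force: [-0.3, -0.2, 1.0]
width: 0.0642
36.375 [0.4145 0.2109 0.0437] [ 0.001  0.99   0.143 -0.002] [-0.3 -0.2  1. ] 0.0642
[-0.15  0.45 -0.47  2.13  0.33  0.64 -2.13]
```

```bash
python3 -m jog '[[[0.7,-0.1,0.3,0,-10],[0.7,-0.1,0.3,0,-20],[0.7,-0.1,0.3,0,-30],[0.7,-0.1,0.3,0,-40],[0.7,-0.1,0.3,0,-50]]]' 20
python3 -m jog '[[[0.7,0,0,0,-9],[0.7,0,0,-1,-9],[0.7,0,0,-2.5,-9],[0.7,0,0,-3.4,-9],[0.7,0,0,-3.4,-9]]]'
python3 -m jog '[[[0.4,0,0,0,0],[0.4,0,0,0,0],[0.4,0,0,0,0],[0.4,0,0,0,0],[0.4,0,0,0,0]]]'
```

```text
time_s: 37.0
eef_pos: [0.415, 0.2154, 0.046]
tool_rot: [-0.0, 0.957, -0.291, 0.0]
ft_force: [-0.0, -0.9, -0.3]
width: 0.0644
time_s: 37.62
eef_pos: [0.4132, 0.2152, 0.01]
tool_rot: [0.001, 0.932, -0.362, -0.001]
ft_force: [0.1, 0.6, 0.4]
width: 0.0643
time_s: 38.25
eef_pos: [0.4142, 0.2159, 0.0114]
tool_rot: [-0.0, 0.932, -0.362, 0.0]
ft_force: [0.7, -0.3, 0.6]
width: 0.0492
```

```bash
python3 -m jog '[[[0.4,0,0,1,0],[0.4,0,0,4,0],[0.4,0,0,8,0],[0.4,0,0,12,0],[0.4,0,0,15,0]]]' 30
python3 - <<'E'
from h import *
i=cv2.imread('pics/b1_raw.png')[195:225,322:352]; j=cv2.imread('pics/b1s_raw.png')[248:283,222:257]
cv2.imwrite('pics/stud.png',cv2.hconcat([cv2.resize(i,(390,390),interpolation=cv2.INTER_CUBIC),cv2.resize(j,(390,390),interpolation=cv2.INTER_CUBIC)]))
for x in((.500,-.2437),(.506,-.245)):
  for z in(.032,.073,.085):
    a=(proj("top",(*x,z))-[322,195]+.5)*13; b=(proj("side",(*x,z))-[222,248]+.5)*390/35; print(x,z,a.round(),(b+[390,0]).round())
E
```

```text
time_s: 38.88
eef_pos: [0.414, 0.216, 0.1634]
tool_rot: [-0.001, 0.932, -0.362, 0.0]
ft_force: [-0.2, 0.8, -2.2]
width: 0.0494
(0.5, -0.2437) 0.032 [188. 234.] [594. 245.]
(0.5, -0.2437) 0.073 [226. 219.] [588. 154.]
(0.5, -0.2437) 0.085 [237. 215.] [586. 127.]
(0.506, -0.245) 0.032 [193. 209.] [617. 246.]
(0.506, -0.245) 0.073 [230. 194.] [612. 156.]
(0.506, -0.245) 0.085 [242. 189.] [610. 128.]
```

View pics/stud.png

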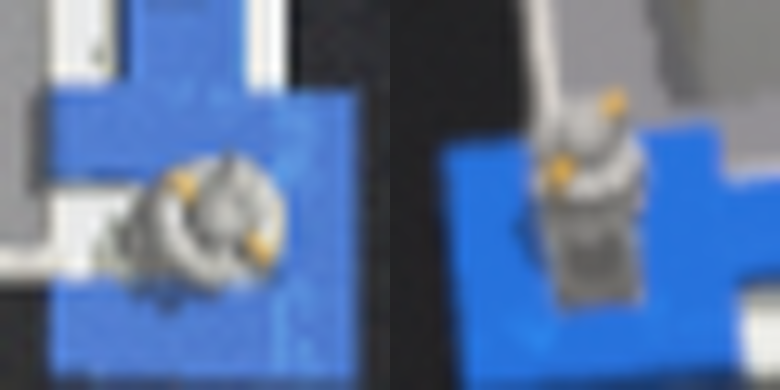

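```bash
python3 - <<'E'
from h import *
f=lambda u,v:(322+u/13-.5,195+v/13-.5); g=lambda u,v:(222+(u-390)*35/390-.5,248+v*35/390-.5)
for a,b in(((223,216),(587.5,136.5)),((185,185),(562,170)),((262,247),(613,103)),((185,185),(613,103)),((262,247),(562,170))): print(np.round(1000*tri(f(*a),g(*b)),1))
print(onz("top",f(223,216),.077),onz("top",f(222,222),.073),onz("side",g(587.5,136.5),.077),onz("side",g(597,300),.032))
E
python3 -m jog '[[[0.4,1,-5,0,0],[0.4,2,-10,0,0],[0.4,3,-16,0,0],[0.4,4,-22,0,0],[0.4,5,-28,0,0]]]'
python3 -m jog '[[[0.4,0.9,-4,0,0],[0.4,1.8,-8,0,0],[0.4,2.8,-13,0,0],[0.4,3.6,-17.8,0,0],[0.4,3.6,-17.8,0,0]]]'
python3 -m jog '[[[0.4,0,0,0,0],[0.4,0,0,0,0]]]'
python3 -c "
from h import *
st(); print(np.round(state()['joint_positions'],2))"
```

```text
[ 500.3 -241.9   78.2]
[ 501.3 -237.5   59.9]
[ 499.3 -246.4   96.8]
[ 507.7 -233.1   78.9]
[ 492.9 -250.9   78. ]
[ 0.50040994 -0.2422218   0.077     ] [ 0.49934228 -0.24284344  0.073     ] [ 0.50036999 -0.24107212  0.077     ] [ 0.49881702 -0.26055685  0.032     ]
time_s: 39.5
eef_pos: [0.4638, -0.0658, 0.1619]
tool_rot: [-0.0, 0.932, -0.362, 0.0]
ft_force: [0.9, 0.5, -1.1]
width: 0.0491
time_s: 40.12
eef_pos: [0.4992, -0.2464, 0.1615]
tool_rot: [0.001, 0.931, -0.365, 0.0]
ft_force: [-0.3, 0.8, -2.1]
width: 0.0493
time_s: 40.38
eef_pos: [0.4999, -0.2404, 0.1612]
tool_rot: [-0.0, 0.933, -0.361, -0.0]
ft_force: [1.0, 0.4, -1.3]
width: 0.0487
40.375 [ 0.4999 -0.2404  0.1612] [-0.     0.933 -0.361 -0.   ] [ 1.   0.4 -1.3] 0.0487
[ 0.21  0.34  0.22  1.88 -0.09  0.93 -1.83]
```

```bash
python3 -m jog '[[[0.4,0,-0.15,0,-10],[0.4,0,-0.15,0,-20],[0.4,0,-0.15,0,-30],[0.4,0,-0.15,0,-40],[0.4,0,-0.15,0,-50]]]'
python3 -m jog '[[[0.4,0,0,0,-10],[0.4,0,0,0,-20],[0.4,0,0,0,-30],[0.4,0,0,0,-37],[0.4,0,0,0,-37]]]'
python3 -m jog '[[[0.4,0,0,-2,0],[0.4,0,0,-4,0],[0.4,0,0,-5.2,0],[0.4,0,0,-5.2,0]]]'
```

```text
time_s: 41.0
eef_pos: [0.5001, -0.242, 0.1614]
tool_rot: [0.0, -0.691, 0.723, 0.0]
ft_force: [0.2, -0.6, -1.6]
width: 0.0492
time_s: 41.62
eef_pos: [0.5005, -0.2422, 0.1611]
tool_rot: [-0.002, -0.429, 0.903, -0.001]
ft_force: [-0.5, 0.5, -2.0]
width: 0.0494
time_s: 42.12
eef_pos: [0.4988, -0.2439, 0.1079]
tool_rot: [-0.0, -0.426, 0.905, 0.001]
ft_force: [0.6, -0.5, -2.2]
width: 0.0489
```

Run:
```python
from h import *
st()
t=snap("top","c1",(310,185,365,240),7);s=snap("side","c1s",(212,225,267,280),7)
cv2.imwrite('pics/c1c.png',cv2.hconcat([cv2.imread('pics/c1.png'),cv2.imread('pics/c1s.png')]))
for n,im,b in(("side",s,(212,225,267,280)),("top",t,(310,185,365,240))):
    for a,c,p in comps(n,im,b,"red"): print(n,a,c,p,np.round(onz(n,c,.118)*1000,1))
for n in("top","side"): print(n,proj(n,(.5003,-.242,.100)),proj(n,(.5003,-.242,.077)),proj(n,(.5003,-.242,.115)))
```

```text
42.125 [ 0.4988 -0.2439  0.1079] [-0.    -0.426  0.905  0.001] [ 0.6 -0.5 -2.2] 0.0489
side 345 [237.28695652 254.11884058] [227 241  26  24 345] [ 495.4 -250.3  118. ]
side 72 [263.69444444 260.33333333] [261 254   6  14  72] [ 564.  -281.6  118. ]
top 26 [339.07692308 188.61538462] [337 186   6   6  26] [ 563.7 -236.1  118. ]
top 21 [334.04761905 202.66666667] [331 200   8   7  21] [ 521.7 -220.2  118. ]
top [340.2914392  210.49291632] [338.5818205  211.15076328] [341.44554886 210.04887042]
side [238.936625   255.26781787] [239.23907843 260.02160252] [238.73534931 252.10253785]
```

View pics/c1c.png

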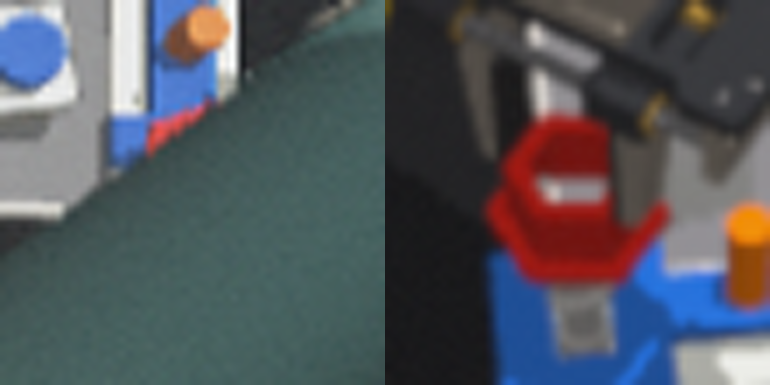

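```bash
python3 -m jog '[[[0.4,0.15,0.2,0,0],[0.4,0.15,0.2,-1,0],[0.4,0.15,0.2,-1.8,0],[0.4,0.15,0.2,-2.4,0],[0.4,0.15,0.2,-2.4,0]]]'
python3 -m jog '[[[0.4,0,0,-0.5,0],[0.4,0,0,-1,0],[0.4,0,0,-1.2,0],[0.4,0,0,-1.2,0],[0.4,0,0,-1.2,0]]]'
```

```text
time_s: 42.85
eef_pos: [0.501, -0.2415, 0.0845]
tool_rot: [-0.001, -0.427, 0.904, 0.0]
ft_force: [-0.2, 0.5, -0.5]
width: 0.0489
time_s: 43.48
eef_pos: [0.501, -0.242, 0.073]
tool_rot: [-0.0, -0.427, 0.904, -0.0]
ft_force: [-0.5, -3.0, -3.1]
width: 0.0491
```

```bash
python3 -m jog '[[[0.4,0,0,-0.3,0],[0.4,0,0,-0.6,0],[0.4,0,0,-0.6,0],[0.4,0,0,-0.6,0]]]'
python3 -m jog '[[[0.4,0,0,-0.1,0],[0.4,0,0,-0.2,0],[0.4,0,0,-0.2,0],[0.4,0,0,-0.2,0]]]'
```

```text
time_s: 43.98
eef_pos: [0.5008, -0.2419, 0.0669]
tool_rot: [-0.001, -0.427, 0.904, 0.0]
ft_force: [-3.9, -2.5, -0.7]
width: 0.0491
time_s: 44.48
eef_pos: [0.5007, -0.2418, 0.065]
tool_rot: [-0.0, -0.427, 0.904, 0.0]
ft_force: [-4.0, -2.4, 1.1]
width: 0.0491
```

```bash
python3 -m jog '[[[0.4,0,0,-0.2,3],[0.4,0,0,-0.2,6],[0.4,0,0,-0.2,9],[0.4,0,0,-0.2,12],[0.4,0,0,-0.2,15]]]'
python3 -m jog '[[[0.4,0,0,0,3],[0.4,0,0,0,6],[0.4,0,0,0,9],[0.4,0,0,0,12],[0.4,0,0,0,15]]]'
python3 -m jog '[[[0.4,0,0,0,3],[0.4,0,0,0,6],[0.4,0,0,0,9],[0.4,0,0,0,12],[0.4,0,0,0,15]]]'
```

```text
time_s: 45.1
eef_pos: [0.5003, -0.2419, 0.0633]
tool_rot: [-0.0, -0.542, 0.841, 0.001]
ft_force: [-6.3, -2.0, 4.1]
width: 0.049
time_s: 45.72
eef_pos: [0.5001, -0.242, 0.0627]
tool_rot: [-0.001, -0.647, 0.763, 0.001]
ft_force: [-5.6, -3.6, -1.7]
width: 0.0489
time_s: 46.35
eef_pos: [0.5015, -0.2426, 0.063]
tool_rot: [0.0, 0.74, -0.672, 0.001]
ft_force: [-2.6, -4.0, -2.5]
width: 0.0491
```

```bash
python3 -m jog '[[[0.4,0,0,-0.2,0],[0.4,0,0,-0.5,0],[0.4,0,0,-0.5,0]]]'
```

```text
time_s: 46.72
eef_pos: [0.5018, -0.243, 0.0616]
tool_rot: [-0.001, 0.739, -0.673, 0.0]
ft_force: [-10.7, 0.8, 28.4]
width: 0.0489
```

```bash
python3 -m jog '[[[0.4,0,0,0.25,3],[0.4,0,0,0.25,6],[0.4,0,0,0.25,9]]]'
python3 -m jog '[[[0.4,0,0,-0.05,3],[0.4,0,0,-0.05,6],[0.4,0,0,-0.05,9]]]'
python3 -c "
from h import *
print(state()['torque'],np.round(state()['joint_positions'],2))"
python3 -m jog '[[[0.4,0,0,-0.05,3],[0.4,0,0,-0.05,6],[0.4,0,0,-0.05,9]]]'
python3 -c "
from h import *
print(state()['torque'])"
```

```text
time_s: 47.1
eef_pos: [0.5015, -0.2416, 0.0618]
tool_rot: [-0.002, 0.789, -0.614, -0.0]
ft_force: [-5.2, 4.0, 11.0]
width: 0.0497
time_s: 47.48
eef_pos: [0.5025, -0.2439, 0.0615]
tool_rot: [-0.001, 0.835, -0.551, 0.002]
ft_force: [-2.6, -6.4, 3.7]
width: 0.0514
[-1.30068258  0.47904259 -1.72169711] [-0.13  0.56  0.68  1.97 -0.5   0.78 -1.9 ]
time_s: 47.85
eef_pos: [0.5048, -0.2468, 0.0616]
tool_rot: [0.001, 0.875, -0.484, 0.006]
ft_force: [3.9, -9.9, -0.8]
width: 0.0519
[-2.29262038 -0.78823777 -1.70838847]
```

```bash
python3 -m jog '[[[0.68,0,0,0,0],[0.68,0,0,0,0],[0.68,-0.3,0.4,3,0],[0.68,-0.3,0.4,8,0]]]'
python3 -m jog '[[[0.68,-4,5,4,0],[0.68,-5,10,4,0],[0.68,-5,16,4,0],[0.68,-5,22,4,0],[0.68,-5,22,4,0]]]'
python3 - <<'E'
from h import *
st()
t=snap("top","d1",(310,185,365,240),7);s=snap("side","d1s",(212,225,267,280),7)
cv2.imwrite('pics/d1c.png',cv2.hconcat([cv2.imread('pics/d1.png'),cv2.imread('pics/d1s.png')]))
R={}
for n,im,b in(("side",s,(212,225,258,285)),("top",t,(318,193,362,240))):
    for a,c,p in comps(n,im,b,"red"): print(n,a,c,p)
    v=im.astype(int); m=((v[:,:,0]>80)&(v[:,:,0]>v[:,:,1]+60)).astype(np.uint8); k=np.zeros_like(m);k[b[1]:b[3],b[0]:b[2]]=1
    c,r=cv2.minEnclosingCircle(np.argwhere(m*k)[:,::-1].astype(np.int32)); R[n]=c; print(n,c,r)
print(tri(R["top"],R["side"]))
for a,c,p in comps("side",s,(220,125,300,258),"blue"): print(np.round(onz("side",c,.1)*1000,1))
E
```

```text
time_s: 48.35
eef_pos: [0.4975, -0.2353, 0.139]
tool_rot: [-0.0, 0.877, -0.48, -0.002]
ft_force: [-0.3, -0.1, 0.2]
width: 0.0624
time_s: 48.98
eef_pos: [0.4481, -0.0117, 0.1796]
tool_rot: [-0.001, 0.879, -0.476, -0.001]
ft_force: [-0.1, -1.0, 0.0]
width: 0.0626
48.975 [ 0.4481 -0.0117  0.1796] [-0.001  0.879 -0.476 -0.001] [-0.1 -1.   0. ] 0.0626
side 393 [239.58524173 264.64885496] [229 251  23  26 393]
side (239.3648681640625, 264.0135192871094) 13.084990501403809
top 258 [336.40697674 211.90310078] [326 202  23  21 258]
top (336.6369934082031, 211.92465209960938) 11.413884162902832
[ 0.49987304 -0.24072772  0.0554385 ]
[593.7 228.8 100. ]
[579.2 -72.  100. ]
[ 555.8 -164.8  100. ]
```

View pics/d1c.png

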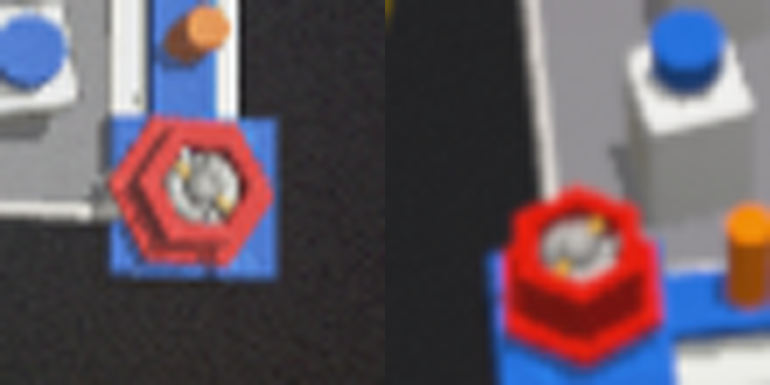

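Side and top views show the nut centred on the stud, mid-height about 55 mm. The underside is therefore about 40 mm up, so it has dropped into the gap. Hex flats are at about 58°. I regrip and run it down clockwise.

```bash
python3 -m jog '[[[0.68,1,-6,0,6],[0.68,2,-12,0,12],[0.68,4,-18,0,18],[0.68,5.2,-23,0,25],[0.68,5.2,-23,0,25]]]' 25
python3 -m jog '[[[0.68,0,0,-3,0],[0.68,0,0,-6,0],[0.68,0,0,-8,0],[0.68,0,0,-8,0]]]'
python3 -c "
from h import *
st(); print(np.round(state()['joint_positions'],2))"
```

```text
time_s: 49.7
eef_pos: [0.4988, -0.2546, 0.1797]
tool_rot: [0.002, 0.959, -0.284, 0.0]
ft_force: [-0.6, 0.7, -0.3]
width: 0.0628
time_s: 50.2
eef_pos: [0.4993, -0.2471, 0.0985]
tool_rot: [-0.0, 0.96, -0.28, -0.002]
ft_force: [0.0, -0.3, 0.4]
width: 0.0628
50.2 [ 0.4993 -0.2471  0.0985] [-0.     0.96  -0.28  -0.002] [ 0.  -0.3  0.4] 0.0628
[-0.11  0.49  0.65  1.94 -0.39  0.84 -1.38]
```

```bash
python3 -m jog '[[[0.68,0.1,0.55,0,0],[0.68,0.1,0.55,-1.5,0],[0.68,0.1,0.55,-3,0],[0.68,0.1,0.55,-4.4,0],[0.68,0.1,0.55,-4.4,0]]]' 12
python3 -m jog '[[[0.4,0,0,0,0],[0.4,0,0,0,0],[0.4,0,0,0,0],[0.4,0,0,0,0]]]'
python3 -c "
from h import *
st(); print(np.round(state()['torque'],2))"
```

```text
time_s: 50.82
eef_pos: [0.5004, -0.2418, 0.0542]
tool_rot: [0.0, 0.96, -0.279, -0.001]
ft_force: [-0.2, -0.6, -0.1]
width: 0.0629
time_s: 51.32
eef_pos: [0.5018, -0.2422, 0.056]
tool_rot: [0.0, 0.96, -0.279, 0.0]
ft_force: [0.1, -0.7, -0.3]
width: 0.0496
51.325 [ 0.5018 -0.2422  0.056 ] [ 0.     0.96  -0.279  0.   ] [ 0.1 -0.7 -0.3] 0.0496
[ 0.01 -0.09 -0.03]
```

```bash
python3 -m jog '[[[0.4,0,0,-0.05,-8],[0.4,0,0,-0.1,-16],[0.4,0,0,-0.16,-24],[0.4,0,0,-0.21,-32],[0.4,0,0,-0.27,-40]]]'
python3 -c "
from h import *
print(np.round(state()['torque'],2))"
python3 -m jog '[[[0.4,0,0,-0.05,-8],[0.4,0,0,-0.1,-16],[0.4,0,0,-0.16,-24],[0.4,0,0,-0.21,-32],[0.4,0,0,-0.27,-40]]]'
python3 -c "
from h import *
print(np.round(state()['torque'],2))"
```

```text
time_s: 51.95
eef_pos: [0.5018, -0.2415, 0.0534]
tool_rot: [-0.001, 0.806, -0.593, -0.0]
ft_force: [0.6, 1.8, 1.9]
width: 0.0497
[ 0.47 -0.03  0.04]
time_s: 52.58
eef_pos: [0.5016, -0.2425, 0.0507]
tool_rot: [0.0, -0.554, 0.832, -0.0]
ft_force: [-1.5, -1.2, 2.8]
width: 0.0491
[-0.    0.19  0.03]
```

Running smoothly with low forces; continuing clockwise.

```bash
python3 -m jog '[[[0.4,0,0,-0.05,-8],[0.4,0,0,-0.1,-16],[0.4,0,0,-0.16,-24],[0.4,0,0,-0.21,-32],[0.4,0,0,-0.27,-40]]]'
python3 -c "
from h import *
print(np.round(state()['torque'],2))"
python3 -m jog '[[[0.4,0,0,-0.05,-8],[0.4,0,0,-0.1,-16],[0.4,0,0,-0.16,-24],[0.4,0,0,-0.2,-30],[0.4,0,0,-0.2,-30]]]'
python3 -c "
from h import *
print(np.round(state()['torque'],2))"
```

```text
time_s: 53.2
eef_pos: [0.5014, -0.2419, 0.0489]
tool_rot: [0.002, -0.237, 0.972, 0.001]
ft_force: [-16.0, -5.4, -11.2]
width: 0.0496
[-0.9   3.63  0.08]
time_s: 53.82
eef_pos: [0.3911, -0.2861, 0.0466]
tool_rot: [0.021, -0.022, 0.999, 0.014]
ft_force: [1.0, -0.2, -0.5]
width: 0.0367
[ 0.01 -0.14  0.  ]
```

Run:
```python
from h import *
st(); print(np.round(state()['joint_positions'],2))
t=snap("top","e1");s=snap("side","e1s")
for n,im,b in(("side",s,(180,130,320,330)),("top",t,(170,120,420,270))):
    for k in("red","orange","blue"):
        for a,c,p in comps(n,im,b,k): print(n,k,a,c.round(1),p[:4],np.round(onz(n,c,.1)[:2]*1000))
```

```text
53.825 [ 0.3911 -0.2861  0.0466] [ 0.021 -0.022  0.999  0.014] [ 1.  -0.2 -0.5] 0.0367
[-0.39  1.18  1.55  2.17 -1.29  1.37 -2.92]
side red 82 [315.7 222.5] [312 216   8  14] [ 738. -160.]
side red 385 [240.  266.6] [228 253  25  26] [ 499. -280.]
side red 73 [263.8 260.1] [261 254   7  14] [ 566. -268.]
side red 131 [222.1 322.8] [216 317  13  13] [ 434. -441.]
side orange 72 [215.3 197.9] [206 195  20   7] [454. -16.]
side orange 172 [207.3 223.2] [202 213  11  26] [ 422. -114.]
side orange 81 [315.7 222.5] [312 216   8  14] [ 738. -159.]
side orange 50 [239.1 259. ] [233 254  15  13] [ 499. -254.]
side orange 73 [263.8 259.9] [261 254   7  14] [ 566. -268.]
side orange 128 [182.3 270.3] [180 258   7  26] [ 341. -269.]
side blue 302 [185.4 155.5] [180 130  13  51] [370. 192.]
side blue 83 [249.5 141.4] [245 137  10  10] [594. 229.]
side blue 190 [191.4 187.7] [180 174  20  25] [383.  38.]
side blue 99 [258.1 206.6] [253 201  11  12] [579. -72.]
side blue 110 [254.7 231.3] [250 226  11  12] [ 556. -165.]
side blue 628 [259.2 270.6] [226 259  68  26] [ 549. -301.]
top red 159 [295.7 
[... 157 characters left out ...]
 red 48 [416.7 232.8] [413 229   7  10] [ 437. -464.]
top orange 24 [297.9 125.1] [295 123   7   5] [ 765. -118.]
top orange 27 [339.2 188.6] [337 186   6   6] [ 566. -241.]
top orange 192 [337.1 211.6] [326 202  22  20] [ 497. -232.]
top orange 44 [417.  232.8] [414 229   6  10] [ 437. -465.]
top orange 89 [328.  266.8] [318 263  22   7] [ 335. -201.]
top blue 330 [334.7 184. ] [326 165  15  44] [ 580. -227.]
top blue 86 [184.2 177.9] [179 173  11  10] [596. 229.]
top blue 91 [283.  183.9] [278 179  11  11] [580. -71.]
top blue 91 [313.8 191.7] [309 187  11  11] [ 556. -164.]
top blue 106 [345.7 215. ] [335 202  15  23] [ 487. -258.]
top blue 24 [327.3 219.8] [325 216   6   7] [ 472. -203.]
```

```bash
python3 -m jog '[[[0.4,0,0,2,0],[0.4,0,0,4,0],[0.4,0,0,6,0],[0.4,0,0,8,0]]]' 12
python3 -c "
from h import *
st(); print(np.round(state()['joint_positions'],2))"
```

```text
time_s: 54.42
eef_pos: [0.3784, -0.3018, 0.099]
tool_rot: [0.034, -0.041, 0.998, 0.019]
ft_force: [-0.2, 0.0, 0.3]
width: 0.0371
54.425 [ 0.3784 -0.3018  0.099 ] [ 0.034 -0.041  0.998  0.019] [-0.2  0.   0.3] 0.0371
[-0.37  0.97  1.54  2.15 -1.12  1.28 -2.92]
```

```bash
python3 -m jog '[[[0.4,0,0,4,10],[0.4,0,0,6,20],[0.4,0,0,6,30],[0.4,0,0,6,40],[0.4,0,0,6,50]]]'
python3 -m jog '[[[0.68,0,0,0,10],[0.68,0,0,0,20],[0.68,0,0,0,30],[0.68,0,0,0,40],[0.68,0,0,0,50]]]'
python3 -c "
from h import *
st(); print(np.round(state()['joint_positions'],2))"
```

```text
time_s: 55.05
eef_pos: [0.3785, -0.3017, 0.1588]
tool_rot: [0.023, -0.462, 0.886, 0.031]
ft_force: [-0.2, 0.3, -0.4]
width: 0.0368
time_s: 55.68
eef_pos: [0.3785, -0.3017, 0.1588]
tool_rot: [-0.007, 0.793, -0.608, -0.038]
ft_force: [1.3, -0.1, 0.5]
width: 0.0624
55.675 [ 0.3785 -0.3017  0.1588] [-0.007  0.793 -0.608 -0.038] [ 1.3 -0.1  0.5] 0.0624
[-0.33  0.53  1.25  2.03 -0.57  1.09 -1.68]
```

```bash
cat > nut.py <<'E'
from h import *
def ana(t,s,tb=(318,193,362,240),sb=(212,225,258,285)):
    R={}
    for n,im,b in(("side",s,sb),("top",t,tb)):
        v=im.astype(int); m=((v[:,:,0]>80)&(v[:,:,0]>v[:,:,1]+60)).astype(np.uint8); k=np.zeros_like(m);k[b[1]:b[3],b[0]:b[2]]=1
        _,l,q,_=cv2.connectedComponentsWithStats(m*k); m=(l==1+np.argmax(q[1:,4])).astype(np.uint8)
        pts=np.argwhere(m)[:,::-1].astype(np.int32); c,r=cv2.minEnclosingCircle(pts); R[n]=c
        lo=pts[:,1].max()
        if n=="top":
            h=cv2.convexHull(pts)[:,0].astype(float)
            w=np.array([onz("top",p,.04)[:2] for p in h]); M=cv2.moments(w.astype(np.float32)*1000); o=np.array([M["m10"],M["m01"]])/M["m00"]/1000
            a=np.radians(np.arange(360)); d=np.stack([np.cos(a),np.sin(a)],1); sup=((w-o)@d.T).max(0)
            ph=np.degrees(np.angle((sup*np.exp(6j*a)).sum()))/6
            print("vertex angle mod60",ph%60,"flat normal mod60",(ph+30)%60)
        else: print("side bottom row",lo,"rows",pts[:,1].min(),lo)
    print("centre",np.round(tri(R["top"],R["side"])*1000,1))
if __name__=="__main__":
    L=lambda p:cv2.imread(p)[:,:,::-1]
    ana(L("pics/d1_raw.png"),L("pics/d1s_raw.png")); ana(L("pics/top0_raw.png"),L("pics/side0_raw.png"),(170,225,212,258),(180,145,220,185))
    t=snap("top","f1");s=snap("side","f1s"); ana(t,s)
    from numpy import round
    print(proj("side",(.5,-.242,.05)),proj("side",(.5,-.242,.04)))
E
python3 nut.py
```

```text
side bottom row 276 rows 251 276
vertex angle mod60 26.029394614545595 flat normal mod60 56.029394614545595
centre [ 499.9 -240.7   55.4]
side bottom row 176 rows 156 176
vertex angle mod60 16.774568094771542 flat normal mod60 46.77456809477154
centre [413.4 216.4  17.2]
side bottom row 278 rows 253 278
vertex angle mod60 33.496376634678526 flat normal mod60 3.4963766346785263
centre [ 501.3 -242.5   48.6]
[239.48099658 265.46643052] [239.6071842  267.43865767]
```

```bash
python3 -m jog '[[[0.68,3,1.5,0,10],[0.68,6,3,0,20],[0.68,9,4.5,0,30],[0.68,12.2,6,0,40],[0.68,12.2,6,0,48]]]' 12
python3 -m jog '[[[0.68,0,0,0,0],[0.68,0,0,-2,0],[0.68,0,0,-4,0],[0.68,0,0,-6,0],[0.68,0,0,-6,0]]]'
python3 -c "
from h import *
st(); print(np.round(state()['joint_positions'],2))"
```

```text
time_s: 56.4
eef_pos: [0.5021, -0.2396, 0.158]
tool_rot: [0.01, 0.972, -0.234, -0.037]
ft_force: [0.3, -1.0, -0.1]
width: 0.0623
time_s: 57.02
eef_pos: [0.4972, -0.2416, 0.0961]
tool_rot: [0.01, 0.97, -0.238, -0.04]
ft_force: [0.3, 0.3, -0.9]
width: 0.0629
57.025 [ 0.4972 -0.2416  0.0961] [ 0.01   0.97  -0.238 -0.04 ] [ 0.3  0.3 -0.9] 0.0629
[-0.3   0.62  0.91  1.9  -0.54  0.98 -1.18]
```

```bash
python3 -m jog '[[[0.68,0.25,0,-1.5,0],[0.68,0.25,0,-3,0],[0.68,0.25,0,-4,0],[0.68,0.25,0,-4.8,0],[0.68,0.25,0,-4.8,0]]]' 10
python3 -m jog '[[[0.45,0,0,0,0],[0.45,0,0,0,0],[0.45,0,0,0,0],[0.45,0,0,0,0]]]'
python3 -c "
from h import *
st(); print(np.round(state()['torque'],2))"
```

```text
time_s: 57.65
eef_pos: [0.5009, -0.2419, 0.0497]
tool_rot: [0.009, 0.971, -0.237, -0.038]
ft_force: [0.7, 0.2, 1.1]
width: 0.0628
time_s: 58.15
eef_pos: [0.5015, -0.2421, 0.0505]
tool_rot: [0.009, 0.971, -0.237, -0.037]
ft_force: [0.2, -0.1, 0.2]
width: 0.0489
58.15 [ 0.5015 -0.2421  0.0505] [ 0.009  0.971 -0.237 -0.037] [ 0.2 -0.1  0.2] 0.0489
[ 0.   -0.07 -0.02]
```

```bash
python3 -m jog '[[[0.45,0,0,-0.05,-6],[0.45,0,0,-0.1,-12],[0.45,0,0,-0.13,-18],[0.45,0,0,-0.16,-24],[0.45,0,0,-0.2,-30]]]'
python3 -c "
from h import *
print(np.round(state()['torque'],2),np.round(state()['joint_positions'],2))"
python3 -m jog '[[[0.45,0,0,-0.04,-5],[0.45,0,0,-0.07,-10],[0.45,0,0,-0.1,-15]]]'
python3 -c "
from h import *
print(np.round(state()['torque'],2),np.round(state()['joint_positions'],2))"
```

```text
time_s: 58.78
eef_pos: [0.5011, -0.2421, 0.0484]
tool_rot: [-0.001, 0.875, -0.482, -0.039]
ft_force: [-1.4, -0.6, 2.4]
width: 0.0492
[ 0.07  0.26 -0.  ] [-0.29  0.75  0.96  1.92 -0.73  0.97 -1.54]
time_s: 59.15
eef_pos: [0.5011, -0.2421, 0.0475]
tool_rot: [-0.006, 0.805, -0.592, -0.039]
ft_force: [-1.1, 0.2, 2.5]
width: 0.049
[0.05 0.1  0.03] [-0.3   0.78  1.    1.92 -0.8   1.   -1.74]
```

```bash
python3 -m jog '[[[0.45,0,0,-0.04,-5],[0.45,0,0,-0.07,-10],[0.45,0,0,-0.07,-10]]]'
python3 -c "
from h import *
print(np.round(state()['torque'],2))"
python3 -m jog '[[[0.45,0,0,-0.04,-5],[0.45,0,0,-0.07,-10],[0.45,0,0,-0.07,-10]]]'
python3 -c "
from h import *
print(np.round(state()['torque'],2),np.round(state()['joint_positions'],2))"
```

```text
time_s: 59.52
eef_pos: [0.5015, -0.2417, 0.0469]
tool_rot: [-0.009, 0.752, -0.658, -0.038]
ft_force: [-1.7, 1.3, 5.6]
width: 0.0489
[ 0.49  0.01 -0.03]
time_s: 59.9
eef_pos: [0.5016, -0.2419, 0.0464]
tool_rot: [0.013, -0.691, 0.721, 0.037]
ft_force: [-0.3, 1.1, 4.7]
width: 0.0491
[ 0.36 -0.06 -0.  ] [-0.33  0.81  1.07  1.93 -0.88  1.04 -2.01]
```

```bash
for i in 1; do python3 -m jog '[[[0.45,0,0,-0.03,-5],[0.45,0,0,-0.06,-10],[0.45,0,0,-0.06,-10]]]'
python3 -c "
from h import *
print(np.round(state()['torque'],2))"
python3 -m jog '[[[0.45,0,0,-0.03,-5],[0.45,0,0,-0.06,-10],[0.45,0,0,-0.06,-10]]]'
python3 -c "
from h import *
print(np.round(state()['torque'],2),np.round(state()['joint_positions'],2))"; done
```

```text
time_s: 60.28
eef_pos: [0.5038, -0.2428, 0.0467]
tool_rot: [0.017, -0.626, 0.779, 0.033]
ft_force: [4.4, -0.1, 7.8]
width: 0.0416
[ 0.13 -0.71 -0.13]
time_s: 60.65
eef_pos: [0.503, -0.243, 0.0464]
tool_rot: [0.02, -0.556, 0.83, 0.033]
ft_force: [1.2, 1.1, 12.4]
width: 0.0417
[ 0.45  0.04 -0.05] [-0.35  0.85  1.13  1.95 -0.96  1.07 -2.29]
```

```bash
python3 -m jog '[[[0.68,0,0,0,0],[0.68,0,0,0,0],[0.68,0,0,0,0],[0.68,0,0,3,0],[0.68,0,0,7,0]]]'
python3 -m jog '[[[0.68,0,0,4,0],[0.68,-5,4,5,0],[0.68,-6,10,5,0],[0.68,-6,16,5,0],[0.68,-6,22,5,0]]]'
python3 -c "
from h import *; from nut import ana
st(); print(np.round(state()['joint_positions'],2))
t=snap('top','g1');s=snap('side','g1s'); ana(t,s)
for a,c,p in comps('side',s,(225,250,262,265),'orange'): print(a,c,p)
for n,im,b in(('side',s,(230,125,300,258)),('top',t,(170,160,325,215))):
    for a,c,p in comps(n,im,b,'blue'): print(n,np.round(onz(n,c,.1)*1000,1))"
```

```text
time_s: 61.28
eef_pos: [0.5001, -0.2413, 0.1143]
tool_rot: [0.017, -0.556, 0.831, 0.035]
ft_force: [0.1, 0.4, 0.1]
width: 0.0626
time_s: 61.9
eef_pos: [0.4403, -0.02, 0.1642]
tool_rot: [0.018, -0.556, 0.831, 0.034]
ft_force: [0.8, -0.1, 1.1]
width: 0.0628
61.9 [ 0.4403 -0.02    0.1642] [ 0.018 -0.556  0.831  0.034] [ 0.8 -0.1  1.1] 0.0628
[-1.12  0.56  1.52  2.16 -0.71  1.11 -2.76]
side bottom row 278 rows 254 278
vertex angle mod60 10.266920045711176 flat normal mod60 40.266920045711174
centre [ 498.4 -241.2   43.1]
38 [240.39473684 256.76315789] [233 254  16   8  38]
side [593.7 228.8 100. ]
side [579.2 -72.  100. ]
side [ 555.7 -164.6  100. ]
top [595. 229. 100.]
top [580.7 -71.6 100. ]
top [ 556.4 -163.9  100. ]
```

```bash
python3 -m jog '[[[0.68,0,0,0,10],[0.68,0,0,0,20],[0.68,0,0,0,30],[0.68,0,0,0,40],[0.68,0,0,0,50]]]' 12
python3 -m jog '[[[0.68,1,-6,0,10],[0.68,2,-12,0,12.7],[0.68,4,-18,0,12.7],[0.68,6,-22.1,0,12.7],[0.68,6,-22.1,0,12.7]]]'
python3 -m jog '[[[0.68,0,0,-2,0],[0.68,0,0,-5,0],[0.68,0,0,-7,0],[0.68,0,0,-7,0]]]'
python3 -c "
from h import *
st(); print(np.round(state()['joint_positions'],2))"
```

```text
time_s: 62.62
eef_pos: [0.4408, -0.0228, 0.1644]
tool_rot: [-0.002, 0.856, -0.516, -0.039]
ft_force: [-0.3, -0.8, -0.1]
width: 0.0622
time_s: 63.25
eef_pos: [0.5001, -0.2479, 0.1644]
tool_rot: [0.003, 0.905, -0.423, -0.039]
ft_force: [-1.4, 0.5, 0.2]
width: 0.0623
time_s: 63.75
eef_pos: [0.5, -0.2412, 0.0929]
tool_rot: [0.002, 0.907, -0.42, -0.041]
ft_force: [-0.4, 0.2, -0.2]
width: 0.0624
63.75 [ 0.5    -0.2412  0.0929] [ 0.002  0.907 -0.42  -0.041] [-0.4  0.2 -0.2] 0.0624
[-0.31  0.66  0.97  1.9  -0.62  1.02 -1.49]
```

```bash
python3 -m jog '[[[0.68,-0.1,0,-1.5,0],[0.68,-0.1,0,-3,0],[0.68,-0.1,0,-4,0],[0.68,-0.1,0,-4.7,0],[0.68,-0.1,0,-4.7,0]]]' 12
python3 -m jog '[[[0.45,0,0,0,0],[0.45,0,0,0,0],[0.45,0,0,0,0],[0.45,0,0,0,0]]]'
python3 -m jog '[[[0.45,0,0,0,-3],[0.45,0,0,0,-6],[0.45,0,0,0,-6]]]'
python3 -c "
from h import *
st(); print(np.round(state()['torque'],2))"
```

```text
time_s: 64.38
eef_pos: [0.5, -0.243, 0.0472]
tool_rot: [0.002, 0.906, -0.421, -0.039]
ft_force: [-0.4, -0.2, -0.1]
width: 0.0623
time_s: 64.88
eef_pos: [0.5012, -0.2427, 0.0481]
tool_rot: [0.002, 0.907, -0.42, -0.038]
ft_force: [2.4, 1.3, 2.9]
width: 0.0414
time_s: 65.25
eef_pos: [0.5006, -0.241, 0.048]
tool_rot: [-0.002, 0.883, -0.467, -0.04]
ft_force: [0.5, 5.3, 6.8]
width: 0.0414
65.25 [ 0.5006 -0.241   0.048 ] [-0.002  0.883 -0.467 -0.04 ] [0.5 5.3 6.8] 0.0414
[ 1.35 -0.21  0.05]
```

```bash
python3 -m jog '[[[0.68,0,0,0,0],[0.68,0,0,0,0],[0.68,0,0,0,6],[0.68,0,0.1,-0.5,6],[0.68,0,0.1,-0.5,6]]]' 12
python3 -m jog '[[[0.45,0,0,0,0],[0.45,0,0,0,0],[0.45,0,0,0,0],[0.45,0,0,0,0]]]'
python3 -m jog '[[[0.45,0,0,0,-3],[0.45,0,0,0,-6],[0.45,0,0,0,-6]]]'
python3 -c "
from h import *
st(); print(np.round(state()['torque'],2))"
python3 -m jog '[[[0.45,0,0,0,-3],[0.45,0,0,0,-6],[0.45,0,0,0,-6]]]'
python3 -c "
from h import *
st(); print(np.round(state()['torque'],2))"
```

```text
time_s: 65.88
eef_pos: [0.4997, -0.2417, 0.042]
tool_rot: [0.002, 0.906, -0.421, -0.039]
ft_force: [0.7, 0.5, -0.2]
width: 0.0624
time_s: 66.38
eef_pos: [0.5002, -0.2419, 0.0425]
tool_rot: [0.002, 0.906, -0.421, -0.039]
ft_force: [-0.8, -0.5, -0.9]
width: 0.0497
time_s: 66.75
eef_pos: [0.5002, -0.2419, 0.0425]
tool_rot: [0.0, 0.883, -0.467, -0.039]
ft_force: [-0.3, 0.1, -0.5]
width: 0.0497
66.75 [ 0.5002 -0.2419  0.0425] [ 0.     0.883 -0.467 -0.039] [-0.3  0.1 -0.5] 0.0497
[ 0.05 -0.16 -0.02]
time_s: 67.12
eef_pos: [0.5002, -0.2419, 0.0425]
tool_rot: [-0.002, 0.858, -0.512, -0.039]
ft_force: [-0.1, 0.1, -1.3]
width: 0.0496
67.125 [ 0.5002 -0.2419  0.0425] [-0.002  0.858 -0.512 -0.039] [-0.1  0.1 -1.3] 0.0496
[ 0.03 -0.11 -0.05]
```

```bash
for k in 1; do
python3 -m jog '[[[0.45,0,0,-0.03,-5],[0.45,0,0,-0.07,-10],[0.45,0,0,-0.07,-10]]]'
python3 -c "
from h import *
print(np.round(state()['torque'],2))"
python3 -m jog '[[[0.45,0,0,-0.03,-5],[0.45,0,0,-0.07,-10],[0.45,0,0,-0.07,-10]]]'
python3 -c "
from h import *
print(np.round(state()['torque'],2))"
python3 -m jog '[[[0.45,0,0,0,-5],[0.45,0,0,0,-10],[0.45,0,0,0,-10]]]'
python3 -c "
from h import *
print(np.round(state()['torque'],2),np.round(state()['joint_positions'],2))"; done
```

```text
time_s: 67.5
eef_pos: [0.5007, -0.2423, 0.0425]
tool_rot: [-0.006, 0.81, -0.585, -0.038]
ft_force: [-0.1, 1.1, 3.9]
width: 0.0499
[ 0.11 -0.01 -0.07]
time_s: 67.88
eef_pos: [0.5007, -0.2427, 0.0423]
tool_rot: [-0.009, 0.756, -0.653, -0.037]
ft_force: [-1.4, 0.3, 7.1]
width: 0.0494
[0.21 0.25 0.01]
time_s: 68.25
eef_pos: [0.5006, -0.2427, 0.0421]
tool_rot: [0.012, -0.697, 0.716, 0.036]
ft_force: [-1.3, -0.4, 7.5]
width: 0.0501
[0.08 0.19 0.52] [-0.31  0.8   1.04  1.94 -0.87  1.02 -2.  ]
```

Pushing down is now resisted (Fz about 7.5 N, z constant) and the clockwise turn meets a torque (0.5 N m), so the nut is seated. Release, retreat and check.

```bash
python3 -m jog '[[[0.45,0,0,0.1,2],[0.68,0,0,0.1,2],[0.68,0,0,0.1,2],[0.68,0,0,3,2],[0.68,0,0,8,2]]]'
python3 -m jog '[[[0.68,0,0,4,5],[0.68,-4,4,6,10],[0.68,-5,10,6,15],[0.68,-5,16,6,20],[0.68,-5,22,6,25]]]'
python3 -m jog '[[[0.68,0,0,0,0],[0.68,0,0,0,0],[0.68,0,0,0,0]]]'
python3 - <<'E'
from h import *; from nut import ana
st()
t=snap('top','z1');s=snap('side','z1s'); ana(t,s)
# flange plane check: lower rim of the flange at its lowest side-view point
for z in(.032,.036,.043): print(z,[np.round(proj('side',(.5003+.034*np.cos(a),-.242+.034*np.sin(a),z))[1],1) for a in(-np.pi/2,)])
for n,im,b in(('side',s,(230,125,300,258)),('top',t,(170,160,325,215))):
    for a,c,p in comps(n,im,b,'blue'): print(n,np.round(onz(n,c,.1)*1000,1))
for n,im,b in(("top",t,(325,180,350,197)),("side",s,(258,245,300,290))):
    for a,c,p in comps(n,im,b,"orange"): print(n,"post",np.round(onz(n,c,.078)*1000,1))
v=s.astype(int); m=(v[:,:,0]>80)&(v[:,:,0]>v[:,:,1]+60); p=np.argwhere(m[225:285,212:258]); c=p[:,1]+212
for q in range(c.min(),c.max()+1,3): r=p[c==q][:,0]+225; print(q,r.min(),r.max(),end='; ')
# bystanders: difference to the first pictures
for n,im in(("top",t),("side",s)):
    d=np.abs(im.astype(int)-cv2.imread(f"pics/{n}0_raw.png")[:,:,::-1]).max(2)>60
    k,l,q,cc=cv2.connectedComponentsWithStats(d.astype(np.uint8)); print("\n",n,[(int(q[i,4]),cc[i].round().astype(int).tolist()) for i in range(1,k) if q[i,4]>25])
E
```

```text
time_s: 68.88
eef_pos: [0.4991, -0.2411, 0.1208]
tool_rot: [-0.011, 0.708, -0.705, -0.039]
ft_force: [0.9, -0.0, 0.9]
width: 0.0622
time_s: 69.5
eef_pos: [0.4498, -0.0198, 0.1813]
tool_rot: [-0.004, 0.845, -0.534, -0.039]
ft_force: [1.4, 0.1, 0.3]
width: 0.0627
time_s: 69.88
eef_pos: [0.4502, -0.0238, 0.1814]
tool_rot: [-0.003, 0.843, -0.537, -0.039]
ft_force: [-0.6, 1.0, 0.4]
width: 0.0624
69.875 [ 0.4502 -0.0238  0.1814] [-0.003  0.843 -0.537 -0.039] [-0.6  1.   0.4] 0.0624
side bottom row 279 rows 254 279
vertex angle mod60 32.27517879795464 flat normal mod60 2.2751787979546414
centre [ 500.2 -242.1   43.8]
0.032 [np.float64(278.9)]
0.036 [np.float64(278.1)]
0.043 [np.float64(276.8)]
side [594.8 228.7 100. ]
side [579.2 -72.  100. ]
side [ 555.6 -164.5  100. ]
top [595. 229. 100.]
top [ 558.9 -165.1  100. ]
top post [ 570.1 -248.7   78. ]
side post [ 568.5 -256.3   78. ]
229 264 270; 232 258 276; 235 256 277; 238 254 278; 241 255 279; 244 256 278; 247 256 275; 250 262 273; 
 top [(1524, [349, 199]), (400, [190, 186]), (1713, [278, 198]), (167, [312, 179]), (183, [312, 195]), (4068, [212, 318]), (67, [293, 230]), (311, [191, 239]), (417, [281, 243]), (701, [166, 374])]

 side [(1412, [40, 47]), (3094, [183, 59]), (50, [1, 65]), (318, [5, 97]), (26, [212, 105]), (33, [29, 120]), (101, [210, 131]), (60, [37, 136]), (447, [245, 153]), (27, [16, 142]), (86, [53, 165]), (263, [200, 166]), (4604, [22, 270]), (374, [255, 215]), (128, [203, 218]), (414, [260, 240]), (1817, [257, 281]), (278, [3, 322]), (169, [65, 367])]
```

Run:
```python
from h import *
for a in("b1","f1","g1","z1"):
    t=cv2.imread(f"pics/{a}_raw.png")[:,:,::-1]; s=cv2.imread(f"pics/{a}s_raw.png")[:,:,::-1]
    T=[(x[0],x[1].round(2)) for x in comps("top",t,(325,180,360,197),"orange")]; S=[(x[0],x[1].round(2)) for x in comps("side",s,(256,245,300,290),"orange")]
    v=t.astype(int); m=(v[:,:,2]>v[:,:,0]+60); e=[]
    for r in(172,176,180,196): q=np.where(m[r,320:360])[0]+320; e.append((int(q.min()),int(q.max())) if len(q) else None)
    print(a,T,S,e)
```

```text
b1 [(np.int32(27), array([339.19, 188.59]))] [(np.int32(73), array([263.78, 259.93]))] [(332, 340), (332, 340), (332, 340), (331, 340)]
f1 [(np.int32(27), array([339.19, 188.59]))] [(np.int32(73), array([263.78, 259.93]))] [(332, 340), (332, 340), (332, 340), (331, 340)]
g1 [(np.int32(29), array([340.1 , 188.48]))] [(np.int32(75), array([263.91, 260.89]))] [(332, 340), (332, 340), (332, 340), (333, 341)]
z1 [(np.int32(28), array([340.21, 188.5 ]))] [(np.int32(74), array([263.86, 260.96]))] [(332, 340), (332, 340), (332, 340), (333, 341)]
```

The gate opened about 3 mm at the post between pictures f1 and g1, while I was turning the nut. I'll grip the post again and push it back against its stop.

```bash
python3 -m jog '[[[0.5,2.4,-4.5,0,10],[0.5,4.8,-9,0,20],[0.5,7.2,-13.5,0,30],[0.5,9.6,-18,0,40],[0.5,11.9,-22.5,0,50]]]' 12
python3 -m jog '[[[0.5,0,0,0,10],[0.5,0,0,0,15],[0.5,0,0,-2,15],[0.5,0,0,-5,15],[0.5,0,0,-5,15]]]'
python3 -c "
from h import *
st(); print(np.round(state()['joint_positions'],2))"
```

```text
time_s: 70.6
eef_pos: [0.5693, -0.25, 0.1809]
tool_rot: [0.014, 0.991, -0.127, -0.037]
ft_force: [0.7, 0.4, -0.0]
width: 0.0463
time_s: 71.22
eef_pos: [0.5669, -0.2465, 0.1281]
tool_rot: [0.017, 0.999, 0.001, -0.037]
ft_force: [0.6, 0.7, -0.4]
width: 0.046
71.225 [ 0.5669 -0.2465  0.1281] [ 0.017  0.999  0.001 -0.037] [ 0.6  0.7 -0.4] 0.046
[-0.24  0.63  0.81  1.73 -0.44  1.04 -0.86]
```

```bash
python3 -m jog '[[[0.5,0.2,-0.2,-2.5,0],[0.5,0.2,-0.2,-5,0],[0.5,0.2,-0.2,-8,0],[0.5,0.2,-0.2,-8,0],[0.3,0.2,-0.2,-8,0]]]' 12
python3 -m jog '[[[0.1,0,0,0,0],[0.1,0,0,0,0],[0.1,0,0,0,0],[0.1,0,0,0,0]]]'
python3 -m jog '[[[0.1,0,0.2,0,0],[0.1,0,0.3,0,0],[0.1,0,0.3,0,0]]]'
python3 -m jog '[[[0.1,0,0.2,0,0],[0.1,0,0.3,0,0],[0.1,0,0.3,0,0]]]'
```

```text
time_s: 71.85
eef_pos: [0.5719, -0.2498, 0.0525]
tool_rot: [0.019, 0.999, 0.002, -0.034]
ft_force: [0.4, 0.4, 1.0]
width: 0.038
time_s: 72.35
eef_pos: [0.5721, -0.2471, 0.0523]
tool_rot: [0.017, 0.999, 0.002, -0.034]
ft_force: [-1.1, 4.4, 5.0]
width: 0.0193
time_s: 72.72
eef_pos: [0.5721, -0.2471, 0.0522]
tool_rot: [0.019, 0.999, 0.002, -0.033]
ft_force: [0.4, -0.2, 6.5]
width: 0.0194
time_s: 73.1
eef_pos: [0.5721, -0.2471, 0.0523]
tool_rot: [0.021, 0.999, 0.001, -0.033]
ft_force: [1.5, -7.1, 3.0]
width: 0.0193
```

```bash
python3 -m jog '[[[0.1,0,0.3,0,0],[0.1,0,0.5,0,0],[0.1,0,0.5,0,0]]]'
python3 -m jog '[[[0.1,0,0.3,0,0],[0.1,0,0.5,0,0],[0.1,0,0.5,0,0]]]'
```

```text
time_s: 73.47
eef_pos: [0.5721, -0.247, 0.0523]
tool_rot: [0.025, 0.999, 0.0, -0.032]
ft_force: [4.0, -16.1, -4.2]
width: 0.0189
time_s: 73.85
eef_pos: [0.572, -0.2457, 0.0523]
tool_rot: [0.028, 0.999, -0.001, -0.031]
ft_force: [5.7, -24.8, -10.4]
width: 0.0218
```

```bash
python3 -m jog '[[[0.1,0,-1,0,0],[0.5,0,-1.4,0,0],[0.5,0,-1.4,0,0],[0.5,0,-1.4,3,0],[0.5,0,-1.4,8,0]]]'
python3 -m jog '[[[0.68,-2,0.3,0,-9],[0.68,-4,0.6,0,-18],[0.68,-6,0.6,0,-28],[0.68,-7.1,0.6,0,-28],[0.68,-7.1,0.6,0,-28]]]'
python3 -c "
from h import *
st(); print(np.round(state()['joint_positions'],2))"
```

```text
time_s: 74.47
eef_pos: [0.5697, -0.2452, 0.13]
tool_rot: [0.017, 0.999, 0.003, -0.037]
ft_force: [0.0, -0.7, 0.1]
width: 0.0458
time_s: 75.1
eef_pos: [0.5, -0.2403, 0.1311]
tool_rot: [0.009, 0.97, -0.238, -0.038]
ft_force: [0.1, -0.8, -0.7]
width: 0.0623
75.1 [ 0.5    -0.2403  0.1311] [ 0.009  0.97  -0.238 -0.038] [ 0.1 -0.8 -0.7] 0.0623
[-0.33  0.58  0.95  1.88 -0.5   1.03 -1.21]
```

```bash
python3 -m jog '[[[0.68,-0.1,-0.15,-3,0],[0.68,-0.1,-0.15,-6,0],[0.68,-0.1,-0.15,-8,0],[0.68,-0.1,-0.15,-8.8,0],[0.68,-0.1,-0.15,-8.8,0]]]' 15
python3 -m jog '[[[0.45,0,0,0,0],[0.45,0,0,0,0],[0.45,0,0,0,0],[0.45,0,0,0,0]]]'
python3 -m jog '[[[0.45,0,0,0.03,5],[0.45,0,0,0.07,10],[0.45,0,0,0.1,15],[0.45,0,0,0.1,15]]]'
python3 -c "
from h import *
print(np.round(state()['torque'],2))"
```

```text
time_s: 75.72
eef_pos: [0.4994, -0.2426, 0.0432]
tool_rot: [0.009, 0.97, -0.24, -0.038]
ft_force: [0.1, 0.2, 0.2]
width: 0.0627
time_s: 76.22
eef_pos: [0.5001, -0.2425, 0.0439]
tool_rot: [0.009, 0.97, -0.24, -0.037]
ft_force: [0.4, 0.8, 5.4]
width: 0.0496
time_s: 76.72
eef_pos: [0.4993, -0.2427, 0.0442]
tool_rot: [0.014, 0.993, -0.112, -0.036]
ft_force: [1.0, -1.2, -1.0]
width: 0.0493
[-0.14 -0.42  0.08]
```

Nut backed off 15°. Now I release it and push the gate home again.

```bash
python3 -m jog '[[[0.68,0,0,0,0],[0.68,0,0,0,0],[0.68,0,0,0,0],[0.68,0,0,4,0],[0.68,0,0,8.5,0]]]'
python3 -m jog '[[[0.5,2,-0.2,0,6],[0.5,4,-0.3,0,12],[0.5,6,-0.4,0,12],[0.5,7.1,-0.5,0,12],[0.5,7.1,-0.5,0,12]]]'
python3 -m jog '[[[0.5,0,0,-2.5,0],[0.5,0,0,-5,0],[0.5,0,0,-7.5,0],[0.5,0,0,-7.5,0],[0.3,0,0,-7.5,0]]]' 12
python3 -m jog '[[[0.1,0,0,0,0],[0.1,0,0,0,0],[0.1,0,0,0,0],[0.1,0,0,0,0]]]'
```

```text
time_s: 77.35
eef_pos: [0.4985, -0.2423, 0.1296]
tool_rot: [0.014, 0.993, -0.111, -0.037]
ft_force: [1.4, 0.4, -0.2]
width: 0.0624
time_s: 77.97
eef_pos: [0.5703, -0.2476, 0.1289]
tool_rot: [0.018, 0.999, -0.007, -0.035]
ft_force: [-0.6, -0.2, 0.8]
width: 0.0462
time_s: 78.6
eef_pos: [0.5703, -0.248, 0.0552]
tool_rot: [0.018, 0.999, -0.007, -0.034]
ft_force: [-0.5, 0.1, 0.7]
width: 0.0381
time_s: 79.1
eef_pos: [0.5707, -0.2475, 0.055]
tool_rot: [0.018, 0.999, -0.007, -0.034]
ft_force: [-0.5, 0.9, 6.2]
width: 0.0192
```

```bash
python3 -m jog '[[[0.1,0,0.2,0,0],[0.1,0,0.3,0,0],[0.1,0,0.3,0,0]]]'
python3 -m jog '[[[0.1,0,0.2,0,0],[0.1,0,0.3,0,0],[0.1,0,0.3,0,0]]]'
python3 -m jog '[[[0.1,0,0.2,0,0],[0.1,0,0.4,0,0],[0.1,0,0.4,0,0]]]'
```

```text
time_s: 79.47
eef_pos: [0.5707, -0.2465, 0.055]
tool_rot: [0.019, 0.999, -0.007, -0.034]
ft_force: [0.4, -5.4, 4.9]
width: 0.0191
time_s: 79.85
eef_pos: [0.5707, -0.2456, 0.0551]
tool_rot: [0.021, 0.999, -0.008, -0.033]
ft_force: [1.6, -9.6, 3.3]
width: 0.0194
time_s: 80.22
eef_pos: [0.5705, -0.2441, 0.0551]
tool_rot: [0.023, 0.999, -0.008, -0.033]
ft_force: [1.1, -14.1, 0.2]
width: 0.019
```

```bash
python3 -m jog '[[[0.1,0,0.2,0,0],[0.1,0,0.4,0,0],[0.1,0,0.4,0,0]]]'
python3 -m jog '[[[0.1,0,0.2,0,0],[0.1,0,0.3,0,0],[0.1,0,0.3,0,0]]]'
python3 -m jog '[[[0.1,0,-1,0,0],[0.5,0,-1.4,0,0],[0.5,0,-1.4,0,0],[0.5,0,-1.4,3,0],[0.5,0,-1.4,8,0]]]'
python3 -m jog '[[[0.5,-2,5,4,0],[0.5,-4,10,6,0],[0.5,-8,16,6,0],[0.5,-11,22,6,0],[0.5,-11,22,6,0]]]'
python3 - <<'E'
from h import *; from nut import ana
st()
t=snap('top','y1');s=snap('side','y1s'); ana(t,s)
print([(x[0],x[1].round(2)) for x in comps("top",t,(325,180,360,197),"orange")],[(x[0],x[1].round(2)) for x in comps("side",s,(256,245,300,290),"orange")])
E
```

```text
time_s: 80.6
eef_pos: [0.5703, -0.2441, 0.0552]
tool_rot: [0.026, 0.999, -0.009, -0.032]
ft_force: [3.4, -21.6, -6.0]
width: 0.019
time_s: 80.97
eef_pos: [0.5703, -0.2424, 0.0551]
tool_rot: [0.027, 0.999, -0.009, -0.032]
ft_force: [3.0, -25.7, -7.6]
width: 0.0227
time_s: 81.6
eef_pos: [0.5689, -0.2422, 0.1329]
tool_rot: [0.017, 0.999, -0.006, -0.037]
ft_force: [1.3, -0.2, 0.0]
width: 0.0458
time_s: 82.22
eef_pos: [0.4577, -0.0189, 0.1934]
tool_rot: [0.016, 0.999, -0.003, -0.036]
ft_force: [0.8, -1.3, -0.2]
width: 0.046
82.225 [ 0.4577 -0.0189  0.1934] [ 0.016  0.999 -0.003 -0.036] [ 0.8 -1.3 -0.2] 0.046
side bottom row 277 rows 254 277
vertex angle mod60 46.14496849182955 flat normal mod60 16.14496849182955
centre [ 499.6 -239.6   44. ]
[(np.int32(27), array([339.19, 188.59]))] [(np.int32(73), array([263.78, 259.93]))]
```

Gate shut again: the post is at exactly the same pixels as in b1. Now I re-seat the nut gently, with the jaws well away from the post.

```bash
python3 -m jog '[[[0.68,1,-6,0,-7],[0.68,2,-12,0,-13],[0.68,3,-18,0,-13],[0.68,4.1,-22.3,0,-13],[0.68,4.1,-22.3,0,-13]]]' 10
python3 -m jog '[[[0.68,0,0,-4,0],[0.68,0,0,-8,0],[0.68,0,0,-11,0],[0.68,0,0,-11,0]]]'
```

```text
time_s: 82.95
eef_pos: [0.5001, -0.2527, 0.1941]
tool_rot: [0.015, 0.992, -0.124, -0.037]
ft_force: [-0.5, 0.1, 0.8]
width: 0.0624
time_s: 83.45
eef_pos: [0.4996, -0.246, 0.0823]
tool_rot: [0.013, 0.992, -0.119, -0.039]
ft_force: [0.1, 0.0, 1.5]
width: 0.0622
```

```bash
python3 -m jog '[[[0.68,-0.05,0.4,0,0],[0.68,-0.05,0.4,-2,0],[0.68,-0.05,0.4,-3.8,0],[0.68,-0.05,0.4,-3.9,0],[0.68,-0.05,0.4,-3.9,0]]]' 8
python3 -m jog '[[[0.45,0,0,0,0],[0.45,0,0,0,0],[0.45,0,0,0,0],[0.45,0,0,0,0]]]'
python3 -m jog '[[[0.45,0,0,-0.03,-5],[0.45,0,0,-0.05,-8],[0.45,0,0,-0.05,-8]]]'
python3 -c "
from h import *
print(np.round(state()['torque'],2))"
python3 -m jog '[[[0.45,0,0,-0.02,-3],[0.45,0,0,-0.02,-5],[0.45,0,0,-0.02,-5]]]'
python3 -c "
from h import *
print(np.round(state()['torque'],2))"
```

```text
time_s: 84.08
eef_pos: [0.5006, -0.2438, 0.0451]
tool_rot: [0.014, 0.992, -0.12, -0.036]
ft_force: [-0.4, -0.1, 0.2]
width: 0.0628
time_s: 84.58
eef_pos: [0.5013, -0.2432, 0.0455]
tool_rot: [0.014, 0.992, -0.12, -0.036]
ft_force: [1.7, 1.9, 0.3]
width: 0.0492
time_s: 84.95
eef_pos: [0.5013, -0.2428, 0.0453]
tool_rot: [0.011, 0.981, -0.188, -0.037]
ft_force: [-0.3, 3.5, 4.6]
width: 0.0493
[ 0.84 -0.13  0.11]
time_s: 85.32
eef_pos: [0.501, -0.2424, 0.0452]
tool_rot: [0.009, 0.972, -0.231, -0.038]
ft_force: [0.0, 4.4, 7.1]
width: 0.0495
[1.01 0.21 0.31]
```

```bash
python3 -m jog '[[[0.45,0,0,0.1,0],[0.68,0,0,0.1,0],[0.68,0,0,0.1,0],[0.68,0,0,3,0],[0.68,0,0,8,0]]]'
python3 -m jog '[[[0.68,0,0,4,0],[0.68,-4,5,6,0],[0.68,-5,11,6,0],[0.68,-6,17,6,0],[0.68,-6,23,6,0]]]'
python3 -m jog '[[[0.68,-3,3,0,0],[0.68,-6,6,0,0],[0.68,-6,6,0,0],[0.68,-6,6,0,0]]]'
python3 - <<'E'
from h import *; from nut import ana
st()
t=snap('top','x1');s=snap('side','x1s'); ana(t,s)
print([(x[0],x[1].round(2)) for x in comps("top",t,(325,180,360,197),"orange")],[(x[0],x[1].round(2)) for x in comps("side",s,(256,245,300,290),"orange")])
for n,im,b in(('side',s,(230,125,300,258)),('top',t,(170,160,325,215))):
    for a,c,p in comps(n,im,b,'blue'): print(n,np.round(onz(n,c,.1)*1000,1))
for n,im in(("top",t),("side",s)):
    o=cv2.imread(f"pics/{n}0_raw.png")[:,:,::-1]
    for k in("green","red","white"):
        for (a,c,_) in blobs(o,k,25):
            m=min(blobs(im,k,15),key=lambda b:np.hypot(*(b[1]-c))); print(n,k,a,c,"->",m[0],m[1],end=" | ")
    print()
v=t.astype(int)
E
```

```text
time_s: 85.95
eef_pos: [0.4993, -0.2436, 0.1242]
tool_rot: [0.01, 0.972, -0.232, -0.039]
ft_force: [1.1, -0.4, 0.5]
width: 0.0627
time_s: 86.58
eef_pos: [0.4399, -0.0121, 0.1846]
tool_rot: [0.009, 0.972, -0.232, -0.038]
ft_force: [0.7, 0.7, -0.4]
width: 0.0621
time_s: 87.08
eef_pos: [0.3814, 0.0462, 0.1848]
tool_rot: [0.009, 0.972, -0.231, -0.037]
ft_force: [0.5, -0.1, 0.6]
width: 0.0628
87.075 [0.3814 0.0462 0.1848] [ 0.009  0.972 -0.231 -0.037] [ 0.5 -0.1  0.6] 0.0628
side bottom row 278 rows 254 278
vertex angle mod60 37.78756429218264 flat normal mod60 7.787564292182633
centre [ 500.2 -241.3   43.8]
[(np.int32(30), array([339.37, 188.37]))] [(np.int32(72), array([263.89, 260.29]))]
side [593.7 228.8 100. ]
side [579.2 -72.  100. ]
side [ 555.7 -164.6  100. ]
top [595. 229. 100.]
top [579.7 -71.2 100. ]
top [ 556.4 -163.9  100. ]
top red 64 [418.5 233.4] -> 68 [418.4 233.3] | top white 39583 [253.7  39. ] -> 39580 [253.7  39. ] | top white 1457 [294.2 195.4] -> 113 [282.  185.5] | top white 334 [311.5 184.8] -> 112 [311.8 193.4] | top white 343 [191.  189.7] -> 108 [251.5 193.7] |
[... 847 characters left out ...]
.9 122.6] -> 2598 [123.9 122.6] | side white 878 [340.1 167.9] -> 884 [340.  167.8] | side white 201 [243.  155.7] -> 69 [250.3 148.3] | side white 26 [508.8 154.8] -> 26 [508.8 154.7] | side white 983 [257.7 259.1] -> 15 [274.5 260.5] | side white 209 [231.7 212.2] -> 185 [230.9 206.3] | side white 93 [245.1 191.7] -> 93 [245.1 191.7] | side white 334 [189.9 195.6] -> 31 [198.5 201. ] | side white 300 [250.4 217.1] -> 105 [258.2 213.4] | side white 335 [264.7 240.7] -> 117 [255.  238.2] | side white 78 [292.4 273.1] -> 297 [276.3 275.3] | side white 27 [ 56.4 303.8] -> 317 [223.8 334.2] | side white 316 [223.8 334.3] -> 317 [223.8 334.2] | side white 253 [219.4 379.9] -> 253 [219.4 379.9] |
```

```bash
python3 -c "
from h import *
print(job_done()); st()"
```

```text
the job is handed in; nothing more can be done
None
the job is handed in; nothing more can be done
```

The job is handed in after about 87 s of robot time. All three tipped bottles are standing, the gate is shut to within about 1 mm, and the nut is seated on it.

- **Bottles:** I stood each one up by its cap. In the last check all three stand in the lane, and both cameras agree to a few millimetres when the caps are taken at standing height. The bottle at the left end had moved about 2 cm by itself earlier and stayed upright. The green-capped bottle has not moved.
- **Gate:** I shut it before the nut went on. It opened about 3 mm at the post while I turned the nut, so I backed the nut off 15°, pushed the gate to its stop and re-seated the nut. The last picture shows the post about 0.35 pixel (roughly 1 mm, 0.015 rad) from its fully shut position. I left that as it is.
- **Nut:** It was turned anticlockwise on the crown and dropped when I released it. I then ran it down clockwise in two grips. Turning and pushing it down then both met resistance (0.3 N m, 7 N). By comparison with the earlier pictures its underside is at about 32 mm. I did not measure directly that the flange lies flat.
- **Slip on the way:** The wrist reached a joint limit during the first run-down, and the gripper swung about 11 cm off the nut. The pictures then showed nothing else disturbed. The tool stayed tilted about 4.5° afterwards.
- **Bystanders:** The wash bottle has not moved. The flask's colour patch in the side view differed by 1.6 pixels with a smaller area, which I took to be shadow. The last check did not cover the beaker, reagent jar, bulb or spatula one by one.

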